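Close up the gluing place: stow nested tack cups, take the can off its stand

ROBOT

A 6-joint arm with a two-finger parallel gripper is mounted at the origin on the work surface. World frame = base frame: x ahead of the robot, y to its left, z up, the work surface at z = 0. Lengths are in m, angles in degrees, forces in N, time in s.
With the tool pointing down it reaches from about 0.25 to 0.725 m from the base axis. Payload 9.7 kg.
Tool frame: the origin (TCP) lies between the finger pads; the fingertips stand bot.tcp_to_tips ahead of it and the grasp point (between the pads) lies 2 mm behind it (bot.tcp_to_tips is the distance from the TCP to the fingertips, in m); z points along the fingers, y is the line along which they close (so a half turn about z gives the same grasp; the last joint's range is limited). The gripper opens to 85 mm and grips with 20 to 120 N. Pads are 22 mm wide; open, the fingers measure 114 mm over their backs; the gripper's body (76 mm by 85 mm) begins 54 mm behind the grasp point. The pads swing forward as they close: fully open they stand 13 mm farther back than shut.
Start: joints at [67.265, 4.979, 10.078, 95.1, 0, 90], TCP at [0.213, 0.507, 0.248] pointing down, gripper open.
Joint ranges: [-179.16, 179.16], [-48.56, 103.87], [-65.8, 70.77], [-126.05, 130.52], [-82.76, 87.17], [-180, 180]. Speed limits (degrees/s): [127.2, 127.2, 147.25, 180, 180, 180].

INTERFACE

Orientations are given as [roll, pitch, yaw] about the fixed x, y, z axes, in that order (R = Rz(yaw) Ry(pitch) Rx(roll)).
In Python, from workcell import sensors, camera, camera_params, bot gives the robot as it stands.
- The arm moves only by the tool apply_moves, never from a script. Its argument "motion" is a list of rows, each an object with "jaw": the opening, from -1 (shut) to 1 (fully open); "xyz": the shift along the tool's x, y, z in mm, a list of three; "twist": the turn about the tool's z in rad. A call has 1 to 5 rows; each row is the pose to reach, as a shift and turn from the pose commanded when the call began, along the tool's axes at that moment; what a row does not reach only later rows make up. A row lasts 1/8 s, in which the tool goes at most 62.5 mm and 10.7 degrees, less where a joint would pass 70% of its speed; a pose out of reach is approached as far as the arm can. A call with a gripper value outside its range is refused whole. The fingers move at their own pace and stop on an object; "grip_force" is the grip in N (left out, the last holds). Time passes only in rows, so rows that repeat a pose let the fingers close. It gives the time, the measured TCP pose, the force, the opening and the grip force at its end, in the units of the state.
- sensors.get_obs(): the state, without advancing time (a new reading comes with each control period).
- camera(name): name is "scene" or "top"; returns (picture, depth): 420x560x3 uint8, red, green, blue; 420x560 float32, m along the optical axis (not along the pixel's ray), 0 where there is no reading.
- camera_params(name): a dict with "mtx" (3x3 intrinsics, pixels), "rvec" (rotation vector, rad) and "tvec" (3), from world to camera coordinates, as OpenCV has them. Camera axes: x right, y down, z forward; pixel columns grow to the right and rows downward; lengths in m; the calibration is good to about 2 mm. A picture is of the moment at which its call begins. camera_params takes no time and is no camera call.
- bot.job_done(): hands the job in; it is judged then, once.
The state is a dict: "time": time; "q": joint angles; "qd": joint speeds; "joint_efforts": joint torques, N m; "ee_pos": TCP position; "tcp_rot": TCP orientation; "wrist_force": force on the tool from outside, world axes, zero at the start; "torque": the same for the moment, N m; "opening": finger opening in m; "grasp_force": force on a finger pad.
Only numpy, scipy, OpenCV 4.12 (cv2) and the standard library are available. Lean on these libraries where they do the work, as an engineer would, in place of code of your own. Each camera call takes 0.05 s, during which the arm holds its last target. There are 200 camera calls.

TASK

Close up this corner of the shoemaker's bench. Pull the tray fully out from under the shelf, nest all the tack cups upright into one stack in the rubber holder on the tray, and push the tray fully home under the shelf with the stack on it. Also lift the handled glue can off its stand and set it upright in the middle of the round cork mat beside it (before or after the cups, as you like); leave the bottle, the wooden last and the tin where they are.

Things in the scene. Friction and masses are not known exactly. Their poses are not given: they have to be found in the camera images.
- tray_seat (a point): centre of the round rubber cup holder on the flat steel tray, at the level of the tray's top face (25 mm above the bench), which is its floor. Holder: a tapered ring 27 high, mouth 61 and floor 51 across inside, 67 outside at the top; the bottom cup stands in it. The tray is 96 wide and 190 long. Its axes: x across the tray, y along the tray's path, +y pointing inwards under the shelf
- tray_knob (a point): top centre of the tray's upright black knob, a round post of diameter 18 standing 58 above the tray's top face, 125 mm from the holder's centre towards the tray's outer end (-y of tray_seat), always outside the shelf
- tray (a joint): how far the tray is pulled out, m: 0 fully home under the shelf, 0.17 fully out (the stop). Pulling goes along -y of bay. It stays where left (about 2 N of friction)
- bay: fixed storage bay; origin under the middle of its base (120 in x, 385 in y, 12 thick). Shelf: underside 215 above the bench, top 231 (carton to 270), x +-85, y +100 to +207; posts at x +-74, y +112; back panel at y +201. Tray home: holder centre at y +140, knob at y +15; fully out: y -30 and -155 (all in mm along the bay's axes)
- cup1: a white plastic tack cup, round and tapered: 54 tall, outer diameter 46 at the foot and 66 at the rim, wall 2.5, solid floor 24 thick (empty, 30 deep inside). Origin: centre of the underside; z points to the mouth. All alike; a nested cup stands on the inner floor of the one below, 24 mm higher, with about 2 mm side play. 70 to 120 g. May be absent
- cup2: a white plastic tack cup, round and tapered: 54 tall, outer diameter 46 at the foot and 66 at the rim, wall 2.5, solid floor 24 thick (empty, 30 deep inside). Origin: centre of the underside; z points to the mouth. All alike; a nested cup stands on the inner floor of the one below, 24 mm higher, with about 2 mm side play. 70 to 120 g. May be absent
- cup3: a white plastic tack cup, round and tapered: 54 tall, outer diameter 46 at the foot and 66 at the rim, wall 2.5, solid floor 24 thick (empty, 30 deep inside). Origin: centre of the underside; z points to the mouth. All alike; a nested cup stands on the inner floor of the one below, 24 mm higher, with about 2 mm side play. 70 to 120 g. May be absent
- cup4: a white plastic tack cup, round and tapered: 54 tall, outer diameter 46 at the foot and 66 at the rim, wall 2.5, solid floor 24 thick (empty, 30 deep inside). Origin: centre of the underside; z points to the mouth. All alike; a nested cup stands on the inner floor of the one below, 24 mm higher, with about 2 mm side play. 70 to 120 g. May be absent
- cup5: a white plastic tack cup, round and tapered: 54 tall, outer diameter 46 at the foot and 66 at the rim, wall 2.5, solid floor 24 thick (empty, 30 deep inside). Origin: centre of the underside; z points to the mouth. All alike; a nested cup stands on the inner floor of the one below, 24 mm higher, with about 2 mm side play. 70 to 120 g. May be absent
- can: the closed aluminium glue can, diameter 82, 94 tall to its lid, with a fixed arched handle. Origin: centre of the underside, z up; the handle's grip bar runs along y. Weight about 0.3 to 0.55 kg
- can_handle (a point): middle of the can's wooden grip bar, 138 above the can's underside: the bar is 14 wide (x), 12 high, 88 long (y), with 38 mm of free space below it above the lid
- stand: the fixed dark steel stand, a round plate of diameter 140, its top 40 above the bench; origin under its centre. The can stands on it at the start
- mat: the fixed round cork mat, diameter 144, 6 thick; origin: centre of its underside, on the bench
- glue_bottle: bystander: white bottle with a tall yellow nozzle, diameter 60, 182 tall; origin under its centre
- last: bystander: wooden shoe last 210 long (x), 60 wide, 120 tall; origin under its middle
- tin: bystander: round tin, diameter 72, 75 tall; origin under its centre
Mind the look-alikes: they are no part of the job. What is shaped like the cup2 but blue or pink is not meant.

How it is judged (in metres and radians):
On the way, in this order (a step that is already met when the one before it is completed fails the run):
1. the tray is pulled out (at least 155 of its 170 mm) (value of joint tray above 0.155 m), for 0.2 s.
2. all the cups stand nested in one stack in the holder on the pulled-out tray (horizontal distance between each of cup1, cup2, cup3, cup4, cup5 and tray_seat below 0.016 m and angle between each of cup1, cup2, cup3, cup4, cup5's own z axis and vertical below 0.12 rad and z of cup1 in the frame of tray_seat between -0.005 and 0.102 m and z of cup2 in the frame of tray_seat between -0.005 and 0.102 m and z of cup3 in the frame of tray_seat between -0.005 and 0.102 m and z of cup4 in the frame of tray_seat between -0.005 and 0.102 m and z of cup5 in the frame of tray_seat between -0.005 and 0.102 m and value of joint tray above 0.1 m), for 0.2 s.
At the end, for the whole second after the job is handed in: Tray home within 12 mm; every cup upright (0.12 rad), within 16 mm of the holder's axis and nested (underside at most 102 mm above the tray's top, as for five); can upright on the mat within 30 mm of its centre; all released and at rest (horizontal distance between each of cup1, cup2, cup3, cup4, cup5 and tray_seat below 0.016 m and angle between each of cup1, cup2, cup3, cup4, cup5's own z axis and vertical below 0.12 rad and z of cup1 in the frame of tray_seat between -0.005 and 0.102 m and z of cup2 in the frame of tray_seat between -0.005 and 0.102 m and z of cup3 in the frame of tray_seat between -0.005 and 0.102 m and z of cup4 in the frame of tray_seat between -0.005 and 0.102 m and z of cup5 in the frame of tray_seat between -0.005 and 0.102 m and linear speed of each of cup1, cup2, cup3, cup4, cup5, can below 0.02 m/s and horizontal distance between can and mat below 0.03 m and angle between can's own z axis and vertical below 0.08 rad and z of can in the frame of mat below 0.011 m and value of joint tray below 0.012 m); the robot touches nothing.
It fails at once if the glue bottle is shifted by more than 30 mm (distance of glue_bottle from where it was at the start of the episode above 0.03 m).
It fails at once if the wooden last is shifted by more than 30 mm (distance of last from where it was at the start of the episode above 0.03 m).
It fails at once if the tin is shifted by more than 30 mm (distance of tin from where it was at the start of the episode above 0.03 m).
Of cup1, cup2, cup3, cup4, cup5 only 3 to 5 are there at a start; the rules pass over those that are not, and their reading is None.
At some moment in a run one of cup1, cup2, cup3, cup4, cup5 may be knocked a few centimetres aside while the robot is not near it.
Once in a run the grip may slacken for a moment while it holds something.
It also fails if it takes over 210 s, if anything falls off the work surface, if the arm or the gripper's body presses on something with over 40 N, if the wrist force passes 120 N, or if a joint passes its speed limit or range.

## Working session

There is one attempt and no reset: what is moved stays moved. The work goes in short steps, Python scripts to look and compute and a tool call to move; the robot and the scene stay as the last step left them, time stands still between calls to the robot, and variables do not carry over. Pictures are saved under pics/ and viewed, at most 14 in all, crops included, and the job is handed in when it is done.

Besides the shell and the picture viewer there is one more tool, called in YAML: its name, and indented under it one key for each argument. apply_moves: Moves the arm, as the interface text tells. Its arguments: {"type":"object","properties":{"motion":{"type":"array","items":{"type":"object","properties":{"jaw":{"type":"number"},"xyz":{"type":"array","items":{"type":"number"}},"twist":{"type":"number"}}}},"grip_force":{"type":"number"}},"required":["motion"]}

```bash
mkdir -p pics; ls; cat > h.py <<'E'
import numpy as np,cv2
from workcell import sensors,camera,camera_params,bot
def cam(n):
    im,d=camera(n);p=camera_params(n)
    K=np.array(p['mtx'],float);R=cv2.Rodrigues(np.array(p['rvec'],float))[0];t=np.array(p['tvec'],float).ravel()
    return im,d,K,R,t
def pts(d,K,R,t):
    v,u=np.indices(d.shape)
    c=np.stack([(u-K[0,2])/K[0,0]*d,(v-K[1,2])/K[1,1]*d,d],-1)
    return (c-t)@R
def ray(u,v,z,K,R,t):
    o=-R.T@t;r=R.T@np.linalg.solve(K,[u,v,1.]);return o+r*(z-o[2])/r[2]
def save(n,im): cv2.imwrite('pics/'+n,im[...,::-1])
E
python3 - <<'E'
from h import *
for n in('scene','top'):
    im,d,K,R,t=cam(n);save(n+'0.png',im);print(n,K[0,0],-R.T@t,R[2]);np.savez('pics/'+n+'0.npz',im=im,d=d,K=K,R=R,t=t)
print(sensors.get_obs(),bot.tcp_to_tips)
E
```

```text
pics
scene 476.6395211265219 [ 1.43637114 -0.36497813  1.18084401] [-0.60215386  0.2895298  -0.74403174]
top 399.8549020904906 [0.41450141 0.05905964 1.3973102 ] [ 0.10183769  0.0152021  -0.99468487]
{'time': 0.1, 'q': array([6.72633940e+01, 5.00852681e+00, 1.00382407e+01, 9.50983841e+01,
       1.13918916e-03, 8.99983723e+01]), 'qd': array([ 0.07265279, -0.01749351,  0.1359167 , -0.05742911,  0.07596701,
        0.05091891]), 'joint_efforts': array([ 1.86767727e-03, -5.21562481e+01,  4.65653622e+01,  1.60198845e-02,
        7.97743269e-05, -9.45058389e-06]), 'ee_pos': array([0.21249781, 0.5070959 , 0.24764165]), 'tcp_rot': array([-1.79931330e+02, -1.14113921e-03,  1.57265020e+02]), 'wrist_force': array([ 0.24166587,  0.6608718 , -0.56626757]), 'torque': array([ 0.04839444, -0.00398662, -0.00186593]), 'grasp_force': 0.0, 'opening': 0.08537555309083354} 0.017
```

View pics/scene0.png

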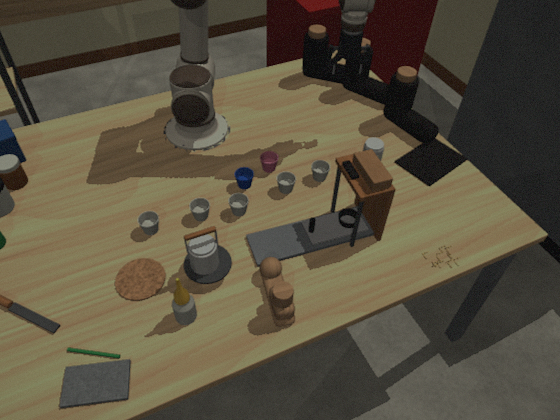

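View pics/top0.png

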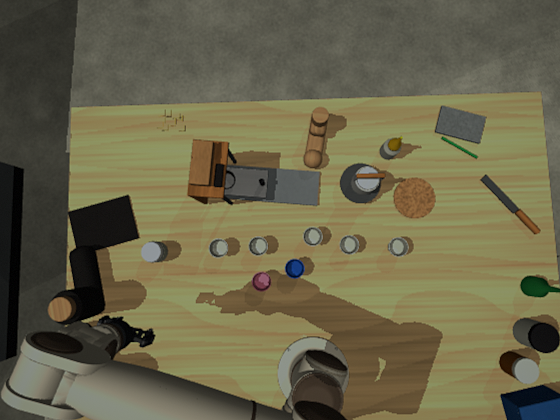

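The scene view shows five white cups at (149,223), (200,210), (238,205), (286,183) and (320,171), with blue (244,178) and pink (269,161) look-alikes and the white tin at (373,148). In the top view the cups are at (398,246), (349,244), (314,236), (259,246) and (220,247), the tin at (153,252), the knob near (263,182), the can at (367,178) and the mat at (414,198). Next I'll measure these and view one enlarged crop.

```bash
python3 - <<'E'
from h import *
c=[]
for n,(a,b,e,f) in {'top':(120,210,420,290),'scene':(130,130,400,300)}.items():
    z=np.load(f'pics/{n}0.npz');im=z['im'][b:f,a:e];c.append(cv2.resize(im,(780,int(780*im.shape[0]/im.shape[1])),interpolation=cv2.INTER_CUBIC)[:400 if n=='scene' else 220])
save('crop0.png',np.vstack(c))
z=np.load('pics/top0.npz');P=pts(z['d'],z['K'],z['R'],z['t']);im=z['im'];hsv=cv2.cvtColor(im,cv2.COLOR_RGB2HSV)
print('bench z',np.median(P[300:310,200:220,2]))
for (u,v) in [(398,246),(349,244),(314,236),(259,246),(220,247),(153,252),(262,281),(294,268),(263,182),(390,148),(232,180)]:
    Q=P[v-16:v+17,u-16:u+17].reshape(-1,3);H=Q[:,2].max();q=Q[(Q[:,2]>H-.012)]
    # rim circle via minEnclosingCircle
    (x,y),r=cv2.minEnclosingCircle((q[:,:2]*1000).astype(np.float32))
    print((u,v),'H',H.round(4),'circ',round(x,1),round(y,1),round(r,1),len(q))
for nm,(v,u) in {'mat':(198,414)}.items(): print(nm,P[v,u])
m=((hsv[...,0]<20)&(hsv[...,1]>100)).astype(np.uint8)
Q=P.reshape(-1,3)
# can lid & handle & stand
R_=P[150:215,330:400].reshape(-1,3)
for lo,hi,nm in[(.125,.142,'lid'),(.165,.19,'bar'),(.034,.044,'stand')]:
    q=R_[(R_[:,2]>lo)&(R_[:,2]<hi)]; (x,y),r=cv2.minEnclosingCircle((q[:,:2]*1000).astype(np.float32));rr=cv2.minAreaRect((q[:,:2]*1000).astype(np.float32));print(nm,len(q),np.median(q[:,2]),x,y,r,rr)
M=P[165:232,380:450];s=(M[...,2]>.003)&(M[...,2]<.012);q=M[s];print('mat',np.median(q[:,2]),cv2.minEnclosingCircle((q[:,:2]*1000).astype(np.float32)),len(q))
E
```

```text
bench z 6.775226471634018e-05
(398, 246) H 1.3973 circ 414.5 59.1 0.0 6
(349, 244) H 1.3973 circ 414.5 59.1 0.0 5
(314, 236) H 1.3973 circ 414.5 59.1 0.0 3
(259, 246) H 1.3973 circ 414.5 59.1 0.0 4
(220, 247) H 1.3973 circ 414.5 59.1 0.0 4
(153, 252) H 1.3973 circ 414.5 59.1 0.0 5
(262, 281) H 1.3973 circ 414.5 59.1 0.0 6
(294, 268) H 1.3973 circ 414.5 59.1 0.0 4
(263, 182) H 1.3973 circ 414.5 59.1 0.0 1
(390, 148) H 1.3973 circ 414.5 59.1 0.0 9
(232, 180) H 1.3973 circ 414.5 59.1 0.0 6
mat [ 0.58212354 -0.37347146  0.0057087 ]
lid 343 0.13398642713102435 636.7337646484375 -189.86862182617188 42.765113830566406 ((636.7588500976562, -190.83523559570312), (77.35783386230469, 79.30648803710938), 30.979341506958008)
bar 146 0.18325953744466245 636.3267822265625 -190.55313110351562 44.079063415527344 ((635.6137084960938, -190.60693359375), (87.4390640258789, 14.396294593811035), 87.1906967163086)
stand 614 0.0398175619224881 659.9270629882812 -213.8188018798828 106.79012298583984 ((664.8345336914062, -195.7730255126953), (138.06747436523438, 199.56838989257812), 65.63822937011719)
mat 0.005876980991839449 ((582.8931884765625, -376.2616271972656), 164.34661865234375) 1851
```

View pics/crop0.png

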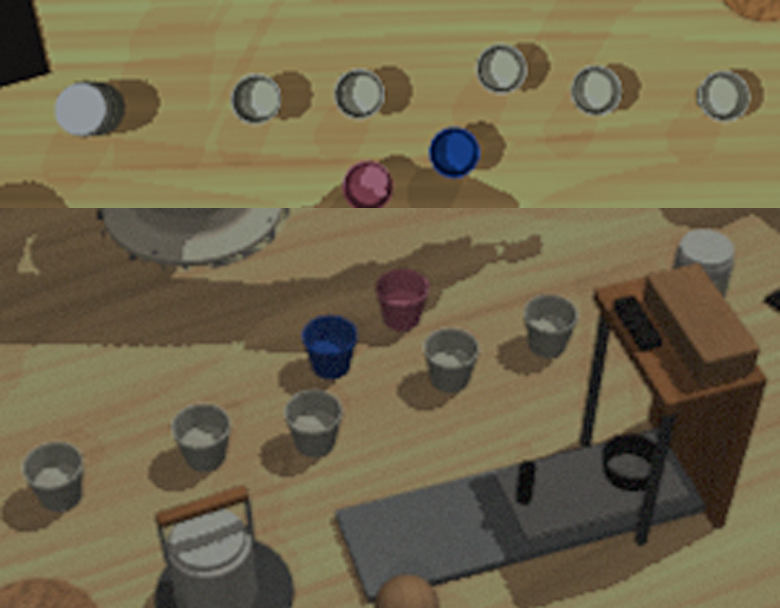

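The crop shows five upright white open cups. The tin is closed and lidded, and the pink and blue cups are the decoys. I'll redo the measurement with the empty depth readings removed.

```bash
cat >> h.py <<'E'
def circ(P,u,v,lo,hi,w=17):
    Q=P[v-w:v+w+1,u-w:u+w+1].reshape(-1,3);q=Q[(Q[:,2]>lo)&(Q[:,2]<hi)]
    if len(q)<4: return None
    A=cv2.fitEllipse if 0 else None
    h=cv2.convexHull((q[:,:2]*1000).astype(np.float32))[:,0]
    # least squares circle on hull
    s=np.linalg.lstsq(np.c_[2*h,np.ones(len(h))],(h**2).sum(1),rcond=None)[0]
    return s[:2].round(1),round(float(np.sqrt(s[2]+s[0]**2+s[1]**2)),1),len(q),np.median(q[:,2]).round(4)
E
python3 - <<'E'
from h import *
z=np.load('pics/top0.npz');d=z['d'].copy();d[d<.1]=np.nan
P=pts(d,z['K'],z['R'],z['t'])
for (u,v) in [(398,246),(349,244),(314,236),(259,246),(220,247),(262,281),(294,268)]: print((u,v),circ(P,u,v,.044,.06))
print('tin',circ(P,153,252,.07,.08)); print('knob',circ(P,263,182,.07,.09,9))
print('bottle',circ(P,394,146,.02,.3,20))
for a,b,c in[(.14,.2,'x')]:pass
Q=P[130:215,180:330].reshape(-1,3);Q=Q[np.isfinite(Q[:,2])]
for lo,hi,nm in[(.01,.016,'base'),(.021,.029,'tray'),(.262,.28,'carton'),(.225,.24,'shelf')]:
    q=Q[(Q[:,2]>lo)&(Q[:,2]<hi)];print(nm,len(q),np.median(q[:,2]),cv2.minAreaRect((q[:,:2]*1000).astype(np.float32)))
print('mat',circ(P,414,198,.003,.009,23))
L=P[100:170,295:335].reshape(-1,3);L=L[L[:,2]>.03];print('last',np.nanmin(L,0),np.nanmax(L,0))
L=P[125:165,375:405].reshape(-1,3);L=L[L[:,2]>.03];print('bottle',np.nanmin(L,0),np.nanmax(L,0))
z=np.load('pics/scene0.npz');d=z['d'].copy();d[d<.1]=np.nan
P=pts(d,z['K'],z['R'],z['t'])
for (u,v) in [(149,223),(200,210),(238,205),(286,183),(320,171)]: print('sc',circ(P,u,v-4,.044,.06,14))
L=P[205:240,305:318].reshape(-1,3);L=L[L[:,2]>.04];print('knob sc',np.nanmean(L,0),np.nanmin(L,0),np.nanmax(L,0))
print('bay rect',circ(P,348,216,.03,.055,16))
E
```

```text
(398, 246) (array([ 417. , -296.6]), 31.8, 76, np.float64(0.0522))
(349, 244) (array([ 428.8, -133.5]), 31.4, 70, np.float64(0.0524))
(314, 236) (array([459.8, -12.8]), 32.0, 74, np.float64(0.0524))
(259, 246) (array([432.4, 170.9]), 32.0, 77, np.float64(0.0523))
(220, 247) (array([429.8, 304.7]), 31.6, 70, np.float64(0.0522))
(262, 281) (array([314.6, 162. ]), 31.9, 77, np.float64(0.0517))
(294, 268) (array([354.9,  50.3]), 32.0, 80, np.float64(0.0523))
tin (array([422.8, 523.2]), 32.7, 290, np.float64(0.0754))
knob (array([648.2, 152.3]), 8.3, 26, np.float64(0.0833))
bottle (array([ 752.2, -289.8]), 29.4, 345, np.float64(0.0824))
base 1406 0.012814377682439197 ((710.1424560546875, 179.4194793701172), (486.2209777832031, 263.9994201660156), 87.74310302734375)
tray 1028 0.02531765274303807 ((668.6594848632812, 129.7001190185547), (195.2177276611328, 470.2535095214844), 20.69794464111328)
carton 886 0.2663460579825147 ((675.4835205078125, 313.922119140625), (60.256813049316406, 129.9486541748047), 83.81553649902344)
shelf 851 0.23145683577338552 ((664.2974243164062, 300.82061767578125), (108.09835815429688, 170.68080139160156), 83.55722045898438)
mat (array([ 582.7, -375.9]), 98.4, 1105, np.float64(0.006))
last [ 0.69534839 -0.07494488  0.03007266] [0.88298823 0.00687272 0.12716094]
bottle [ 0.72317256 -0.32015885  0.03011523] [ 0.78070749 -0.26100777  0.18403694]
sc (array([ 414.2, -296.4]), 33.0, 129, np.float64(0.0518))
sc (array([ 426.8, -133.4]), 33.1, 124, np.float64(0.0512))
sc (array([457.5, -13.3]), 32.6, 119, np.float64(0.0515))
sc (array([430.3, 171.1]), 33.3, 121, np.float64(0.0511))
sc (array([428. , 304.5]), 33.0, 105, np.float64(0.0519))
knob sc [0.65009025 0.15049978 0.0681252 ] [0.63974931 0.14384788 0.0404152 ] [0.65625121 0.15987659 0.09096973]
bay rect (array([645.4, 285.4]), 65.5, 257, np.float64(0.0416))
```

apply_moves:
  motion:
    - {"xyz":[-291,-211,0],"twist":-0.284,"jaw":1}
    - {"xyz":[-291,-211,0],"twist":-0.284,"jaw":1}
    - {"xyz":[-291,-211,0],"twist":-0.284,"jaw":1}
    - {"xyz":[-291,-211,0],"twist":-0.284,"jaw":1}
    - {"xyz":[-291,-211,0],"twist":-0.284,"jaw":1}
  grip_force: 40

```text
time: 0.72
ee_pos: [0.3744, 0.2405, 0.2481]
tcp_rot: [180.0, 0.0, 173.6]
wrist_force: [1.0, 0.8, 0.6]
opening: 0.0854
grasp_force: 0.0
```

```bash
cat >> h.py <<'E'
def go(x,y,z,yaw=None):
    o=sensors.get_obs();p=o['ee_pos']*1000;a=np.radians(o['tcp_rot'][2]);D=np.array([x,y,z])-p
    tw=0 if yaw is None else (np.radians((np.degrees(a)-yaw+180)%360-180))
    print('pos',p.round(1),'rot',o['tcp_rot'].round(2),'op',round(o['opening']*1000,1),'t',o['time'],'-> xyz',[round(D[0]*np.cos(a)+D[1]*np.sin(a),1),round(D[0]*np.sin(a)-D[1]*np.cos(a),1),round(-D[2],1)],'twist',round(tw,3))
E
python3 - <<'E'
from h import *
go(400,200,247,173.56);go(648.2,151.8,140,173.56)
# mat centre by colour, base axis check
z=np.load('pics/top0.npz');d=z['d'].copy();d[d<.1]=np.nan;P=pts(d,z['K'],z['R'],z['t'])
m=(P[...,2]>.003)&(P[...,2]<.009);m=m.astype(np.uint8);m[:, :385]=0;m[:,445:]=0;m[:170]=0;m[230:]=0
n,l,s,c=cv2.connectedComponentsWithStats(m);k=1+s[1:,4].argmax();h=P[l==k][:,:2]*1000
h=cv2.convexHull(h.astype(np.float32))[:,0];print('mat',cv2.minEnclosingCircle(h),s[k])
E
```

```text
pos [374.4 240.5 248.1] rot [180.     0.   173.56] op 85.4 t 0.725 -> xyz [np.float64(-30.0), np.float64(-37.4), np.float64(1.1)] twist -0.0
pos [374.4 240.5 248.1] rot [180.     0.   173.56] op 85.4 t 0.725 -> xyz [np.float64(-282.1), np.float64(-57.4), np.float64(108.1)] twist -0.0
mat ((589.0410766601562, -361.09063720703125), 93.94205474853516) [ 387  175   51   45 1009]
```

apply_moves:
  motion:
    - {"xyz":[-60,-37,0],"jaw":1}
    - {"xyz":[-282,-57,0],"jaw":1}
    - {"xyz":[-282,-57,0],"jaw":1}
    - {"xyz":[-282,-57,0],"jaw":1}
    - {"xyz":[-282,-57,0],"jaw":1}

```text
validation failed for argument at $.mo...
```

apply_moves:
  motion:
    - {"xyz":[0,0,0],"jaw":1}
    - {"xyz":[0,0,0],"jaw":1}

```text
validation failed for argument at $.mo...
```

```bash
python3 - <<'E'
from h import *
go(648.2,152,66,173.56)
z=np.load('pics/top0.npz');d=z['d'].copy();d[d<.1]=np.nan;P=pts(d,z['K'],z['R'],z['t'])
q=P[150:250,350:470].reshape(-1,3);q=q[(q[:,2]>.003)&(q[:,2]<.009),:2]*1000
c=np.array([582.,-374.])
for r in(95,85,80,77,76,76,76):
    s=q[np.hypot(*(q-c).T)<r];c=(s.min(0)+s.max(0))/2*.5+s.mean(0)*.5;print(c,s.min(0),s.max(0),len(s))
E
```

```text
pos [374.4 240.5 248.1] rot [180.     0.   173.56] op 85.4 t 0.725 -> xyz [np.float64(-282.0), np.float64(-57.2), np.float64(182.1)] twist -0.0
[ 582.5308721  -373.16272339] [ 487.92671905 -467.23934139] [ 674.91599463 -280.06452224] 1123
[ 583.49772208 -374.09202934] [ 498.289708  -455.3465369] [ 667.48739074 -294.05353805] 1022
[ 583.36313605 -373.84015169] [ 504.75992228 -451.56586609] [ 660.03384989 -296.58393181] 974
[ 583.48559286 -374.83575613] [ 508.07986951 -450.2998433 ] [ 656.76808194 -302.05506866] 953
[ 583.66144627 -375.13275763] [ 508.70970453 -450.2998433 ] [ 656.76808194 -302.74355781] 948
[ 583.66144627 -375.13275763] [ 508.70970453 -450.2998433 ] [ 656.76808194 -302.74355781] 948
[ 583.66144627 -375.13275763] [ 508.70970453 -450.2998433 ] [ 656.76808194 -302.74355781] 948
```

apply_moves:
  motion:
    - {"xyz":[-60,-37,0],"twist":0,"jaw":1}
    - {"xyz":[-282,-57,0],"twist":0,"jaw":1}
    - {"xyz":[-282,-57,0],"twist":0,"jaw":1}
    - {"xyz":[-282,-57,0],"twist":0,"jaw":1}
    - {"xyz":[-282,-57,0],"twist":0,"jaw":1}

```text
time: 1.35
ee_pos: [0.6497, 0.1528, 0.2468]
tcp_rot: [-180.0, -0.1, 173.5]
wrist_force: [1.4, 0.3, 0.7]
opening: 0.0854
grasp_force: 0.0
```

apply_moves:
  motion:
    - {"xyz":[0,0,0],"twist":0,"jaw":1}
    - {"xyz":[0,0,0],"twist":0,"jaw":1}

```text
time: 1.6
ee_pos: [0.6472, 0.154, 0.2478]
tcp_rot: [-180.0, -0.1, 173.5]
wrist_force: [-0.9, -0.4, -0.1]
opening: 0.0852
grasp_force: 0.0
```

```bash
python3 - <<'E'
from h import *
go(648.2,152,66,173.56)
E
```

```text
pos [647.2 154.  247.8] rot [-1.7999e+02 -7.0000e-02  1.7353e+02] op 85.2 t 1.6 -> xyz [np.float64(-1.2), np.float64(-1.8), np.float64(181.8)] twist -0.001
```

apply_moves:
  motion:
    - {"xyz":[-1,-2,60],"twist":0,"jaw":1}
    - {"xyz":[-1,-2,120],"twist":0,"jaw":1}
    - {"xyz":[-1,-2,160],"twist":0,"jaw":1}
    - {"xyz":[-1,-2,182],"twist":0,"jaw":1}
    - {"xyz":[-1,-2,182],"twist":0,"jaw":1}

```text
time: 2.22
ee_pos: [0.6464, 0.1522, 0.0656]
tcp_rot: [-180.0, -0.1, 173.6]
wrist_force: [-0.5, 0.1, -0.3]
opening: 0.0853
grasp_force: 0.0
```

apply_moves:
  motion:
    - {"xyz":[0,0,0],"twist":0,"jaw":-1}
    - {"xyz":[0,0,0],"twist":0,"jaw":-1}
    - {"xyz":[0,0,0],"twist":0,"jaw":-1}
    - {"xyz":[0,0,0],"twist":0,"jaw":-1}
    - {"xyz":[0,0,0],"twist":0,"jaw":-1}
  grip_force: 40

```text
time: 2.85
ee_pos: [0.6487, 0.152, 0.067]
tcp_rot: [180.0, 0.1, 173.5]
wrist_force: [0.1, 0.4, 6.0]
opening: 0.0169
grasp_force: 38.9
```

apply_moves:
  motion:
    - {"xyz":[0,-25,0],"twist":0,"jaw":-1}
    - {"xyz":[0,-60,0],"twist":0,"jaw":-1}
    - {"xyz":[0,-95,0],"twist":0,"jaw":-1}
    - {"xyz":[0,-130,0],"twist":0,"jaw":-1}
    - {"xyz":[0,-148,0],"twist":0,"jaw":-1}

```text
time: 3.48
ee_pos: [0.6325, 0.0035, 0.067]
tcp_rot: [180.0, 0.1, 173.5]
wrist_force: [5.7, 2.6, 3.6]
opening: 0.0167
grasp_force: 39.5
```

apply_moves:
  motion:
    - {"xyz":[0,-4,0],"twist":0,"jaw":-1}
    - {"xyz":[0,-8,0],"twist":0,"jaw":-1}
    - {"xyz":[0,-11,0],"twist":0,"jaw":-1}
    - {"xyz":[0,-11,0],"twist":0,"jaw":-1}
    - {"xyz":[0,-11,0],"twist":0,"jaw":-1}

```text
time: 4.1
ee_pos: [0.6316, -0.0049, 0.067]
tcp_rot: [180.0, 0.1, 173.6]
wrist_force: [5.0, 2.3, 5.1]
opening: 0.0171
grasp_force: 39.9
```

apply_moves:
  motion:
    - {"xyz":[0,-2,0],"twist":0,"jaw":-1}
    - {"xyz":[0,-4,0],"twist":0,"jaw":-1}
    - {"xyz":[0,-5,0],"twist":0,"jaw":-1}
    - {"xyz":[0,-5,0],"twist":0,"jaw":-1}

```text
time: 4.6
ee_pos: [0.6316, -0.0051, 0.067]
tcp_rot: [179.5, 0.1, 173.8]
wrist_force: [8.6, 27.0, 4.4]
opening: 0.017
grasp_force: 40.8
```

apply_moves:
  motion:
    - {"xyz":[0,4,0],"twist":0,"jaw":-1}
    - {"xyz":[0,4,0],"twist":0,"jaw":1}
    - {"xyz":[0,4,0],"twist":0,"jaw":1}
    - {"xyz":[0,4,0],"twist":0,"jaw":1}
    - {"xyz":[0,4,0],"twist":0,"jaw":1}

```text
time: 5.22
ee_pos: [0.6301, -0.0074, 0.066]
tcp_rot: [-180.0, -0.0, 173.5]
wrist_force: [0.2, 0.1, 0.6]
opening: 0.0852
grasp_force: 0.0
```

apply_moves:
  motion:
    - {"xyz":[0,0,-60],"twist":0,"jaw":1}
    - {"xyz":[0,0,-120],"twist":0,"jaw":1}
    - {"xyz":[0,0,-180],"twist":0,"jaw":1}
    - {"xyz":[100,0,-180],"twist":0.2,"jaw":1}
    - {"xyz":[150,0,-180],"twist":0.38,"jaw":1}

```text
time: 5.85
ee_pos: [0.5059, 0.0068, 0.2467]
tcp_rot: [180.0, 0.0, 151.7]
wrist_force: [0.3, 0.3, 1.2]
opening: 0.0856
grasp_force: 0.0
```

apply_moves:
  motion:
    - {"xyz":[0,0,0],"twist":0.18,"jaw":1}
    - {"xyz":[0,0,0],"twist":0.36,"jaw":1}
    - {"xyz":[0,0,0],"twist":0.54,"jaw":1}
    - {"xyz":[0,0,0],"twist":0.72,"jaw":1}
    - {"xyz":[0,0,0],"twist":0.9,"jaw":1}

```text
time: 6.48
ee_pos: [0.506, 0.0067, 0.2464]
tcp_rot: [-180.0, 0.0, 100.1]
wrist_force: [0.3, 0.4, 0.3]
opening: 0.0851
grasp_force: 0.0
```

apply_moves:
  motion:
    - {"xyz":[0,0,0],"twist":0.177,"jaw":1}
    - {"xyz":[0,0,0],"twist":0.177,"jaw":1}

```text
time: 6.72
ee_pos: [0.5061, 0.0068, 0.2463]
tcp_rot: [-180.0, 0.0, 90.4]
wrist_force: [0.4, -0.4, 0.2]
opening: 0.0851
grasp_force: 0.0
```

```bash
cat > look.py <<'E'
import sys
from h import *
def top(name):
    im,d,K,R,t=cam('top');save(name,im);np.savez('pics/last.npz',im=im,d=d,K=K,R=R,t=t)
    d=d.copy();d[d<.1]=np.nan;P=pts(d,K,R,t);return im,P,K,R,t
def white(name='x.png',lo=.044,hi=.06):
    im,P,K,R,t=top(name)
    hsv=cv2.cvtColor(im,cv2.COLOR_RGB2HSV)
    m=((P[...,2]>lo)&(P[...,2]<hi)&(P[...,0]>.25)&(P[...,0]<.85)).astype(np.uint8)
    m=cv2.morphologyEx(m,cv2.MORPH_CLOSE,np.ones((3,3)))
    n,l,s,c=cv2.connectedComponentsWithStats(m)
    for k in range(1,n):
        if s[k,4]>25: print(c[k].round(),circ(P,int(c[k][0]),int(c[k][1]),lo,hi),'sat',hsv[l==k][:,1].mean().round())
    return im,P,K,R,t
E
python3 - <<'E'
from look import *
im,P,K,R,t=white('t1.png');save('t1c.png',cv2.resize(im[110:300,180:460],None,fx=2.8,fy=2.8))
go(429.8,304.7,150,90)
E
```

```text
[312. 158.] (array([728.4, -23.5]), 30.7, 152, np.float64(0.054)) sat 132.0
[271. 181.] (array([645.3, 118.5]), 32.1, 74, np.float64(0.0509)) sat 18.0
[355. 245.] (array([ 428.7, -133.8]), 30.9, 38, np.float64(0.0516)) sat 29.0
[257. 245.] (array([432.4, 171. ]), 31.9, 74, np.float64(0.0518)) sat 33.0
[401. 246.] (array([ 416.7, -297. ]), 31.5, 77, np.float64(0.0528)) sat 38.0
[217. 247.] (array([429.5, 304.6]), 31.5, 73, np.float64(0.0516)) sat 29.0
[161. 250.] (array([423.2, 523. ]), 35.5, 35, np.float64(0.0517)) sat 35.0
[ 92. 268.] (array([369.9, 750.6]), 59.2, 163, np.float64(0.0515)) sat 61.0
[288. 268.] (array([348.1,  92.6]), 44.1, 37, np.float64(0.0541)) sat 168.0
[260. 281.] (array([314.8, 162.3]), 31.8, 76, np.float64(0.0521)) sat 115.0
[534. 284.] (array([ 272.6, -749. ]), 32.6, 130, np.float64(0.0537)) sat 195.0
pos [506.1   6.8 246.3] rot [-180.      0.     90.55] op 85.5 t 6.775 -> xyz [np.float64(298.6), np.float64(-73.4), np.float64(96.3)] twist 0.01
```

View pics/t1c.png

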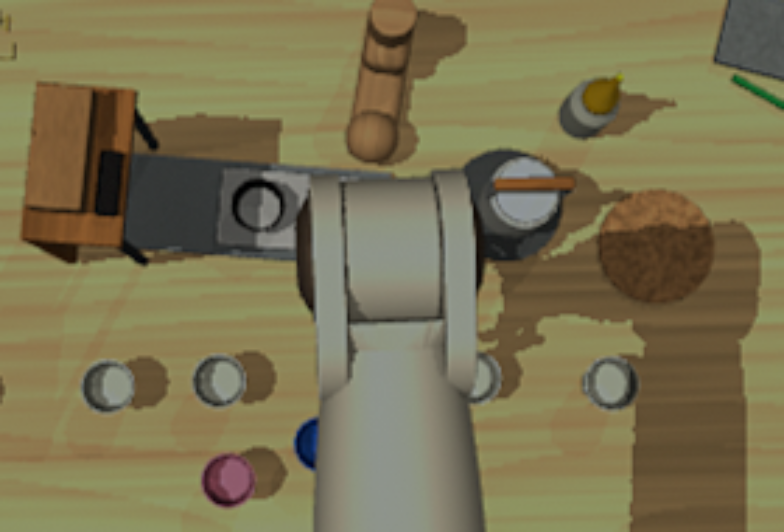

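apply_moves:
  motion:
    - {"xyz":[298,-75,0],"twist":0.01,"jaw":1}
    - {"xyz":[298,-75,0],"twist":0.01,"jaw":1}
    - {"xyz":[298,-75,0],"twist":0.01,"jaw":1}
    - {"xyz":[298,-75,0],"twist":0.01,"jaw":1}
    - {"xyz":[298,-75,0],"twist":0.01,"jaw":1}

```text
time: 7.4
ee_pos: [0.4285, 0.3064, 0.2464]
tcp_rot: [180.0, -0.0, 90.0]
wrist_force: [0.9, -0.1, 0.6]
opening: 0.0854
grasp_force: 0.0
```

apply_moves:
  motion:
    - {"xyz":[0,0,60],"twist":0,"jaw":1}
    - {"xyz":[0,0,95],"twist":0,"jaw":1}
    - {"xyz":[0,0,95],"twist":0,"jaw":1}

```text
time: 7.78
ee_pos: [0.4281, 0.3037, 0.1489]
tcp_rot: [-179.8, 0.2, 90.0]
wrist_force: [-0.5, 0.4, 0.1]
opening: 0.085
grasp_force: 0.0
```

```bash
python3 - <<'E'
from look import *
white('t2.png')
go(428.7,304.6,51,90)
E
```

```text
[318. 134.] (array([792.5, -25.4]), 46.8, 44, np.float64(0.054)) sat 137.0
[386. 152.] (array([ 723.4, -255.1]), 49.5, 26, np.float64(0.049)) sat 34.0
[313. 158.] (array([727.4, -23.3]), 30.6, 140, np.float64(0.0541)) sat 132.0
[348. 174.] (array([ 649.7, -166.8]), 49.3, 44, np.float64(0.0459)) sat 14.0
[271. 181.] (array([645.3, 118.5]), 31.9, 70, np.float64(0.051)) sat 19.0
[357. 193.] (array([ 622.2, -172.6]), 53.7, 63, np.float64(0.0457)) sat 14.0
[313. 235.] (array([459.9, -13. ]), 32.0, 77, np.float64(0.0526)) sat 50.0
[351. 244.] (array([ 428.6, -133.3]), 31.3, 67, np.float64(0.0528)) sat 29.0
[257. 245.] (array([432.3, 170.8]), 32.0, 75, np.float64(0.0529)) sat 45.0
[401. 246.] (array([ 416.9, -297.1]), 31.8, 76, np.float64(0.0525)) sat 31.0
[ 93. 269.] (array([366.7, 758.7]), 61.1, 164, np.float64(0.0526)) sat 62.0
[295. 268.] (array([354.7,  50.6]), 32.0, 79, np.float64(0.0521)) sat 153.0
[260. 282.] (array([314.7, 162.2]), 31.8, 81, np.float64(0.0518)) sat 112.0
[534. 284.] (array([ 272.8, -749. ]), 32.2, 135, np.float64(0.0537)) sat 195.0
pos [429.  304.2 151.2] rot [-1.7993e+02  5.0000e-02  8.9910e+01] op 85.3 t 7.825 -> xyz [np.float64(0.4), np.float64(-0.3), np.float64(100.2)] twist -0.002
```

apply_moves:
  motion:
    - {"xyz":[0,0,50],"twist":0,"jaw":1}
    - {"xyz":[0,0,85],"twist":0,"jaw":1}
    - {"xyz":[0,0,100],"twist":0,"jaw":1}
    - {"xyz":[0,0,100],"twist":0,"jaw":-1}
    - {"xyz":[0,0,100],"twist":0,"jaw":-1}
  grip_force: 40

```text
time: 8.45
ee_pos: [0.4305, 0.3051, 0.0539]
tcp_rot: [179.8, -0.1, 89.8]
wrist_force: [-0.2, -0.6, -1.0]
opening: 0.0633
grasp_force: 43.9
```

apply_moves:
  motion:
    - {"xyz":[0,0,0],"twist":0,"jaw":-1}
    - {"xyz":[0,0,0],"twist":0,"jaw":-1}
    - {"xyz":[0,0,-20],"twist":0,"jaw":-1}
    - {"xyz":[0,0,-60],"twist":0,"jaw":-1}
    - {"xyz":[0,0,-60],"twist":0,"jaw":-1}

```text
time: 9.07
ee_pos: [0.431, 0.3056, 0.1156]
tcp_rot: [179.7, -0.2, 89.8]
wrist_force: [0.7, -0.2, -1.0]
opening: 0.063
grasp_force: 44.4
```

```bash
python3 - <<'E'
from h import *
im,d,K,R,t=cam('scene');save('s2.png',cv2.resize(im[80:260,230:430],None,fx=3.5,fy=3.3))
go(645,118.5,230,90)
E
```

```text
pos [430.4 305.2 113.6] rot [ 1.7982e+02 -1.3000e-01  8.9780e+01] op 63.1 t 9.125 -> xyz [np.float64(-185.8), np.float64(215.3), np.float64(-116.4)] twist -0.004
```

View pics/s2.png

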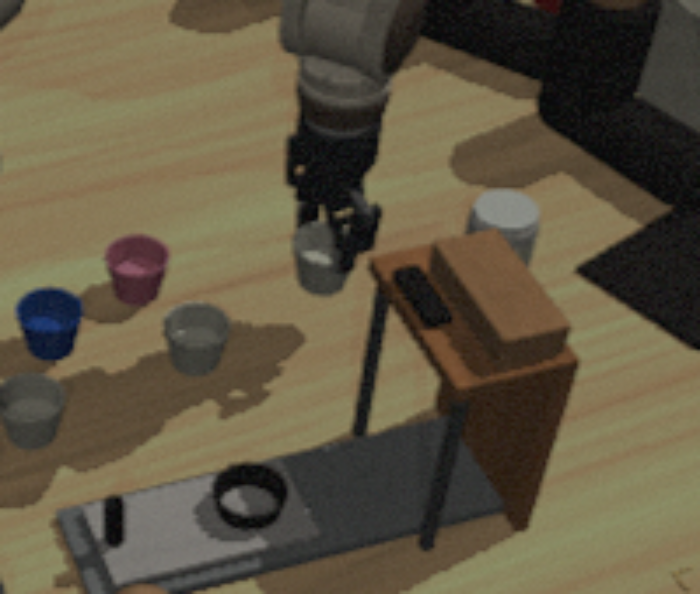

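apply_moves:
  motion:
    - {"xyz":[-60,0,-60],"twist":0,"jaw":-1}
    - {"xyz":[-120,10,-100],"twist":0,"jaw":-1}
    - {"xyz":[-170,30,-130],"twist":0,"jaw":-1}
    - {"xyz":[-187,80,-130],"twist":0,"jaw":-1}
    - {"xyz":[-187,130,-130],"twist":0,"jaw":-1}

```text
time: 9.75
ee_pos: [0.5601, 0.1146, 0.2433]
tcp_rot: [179.8, -0.0, 89.6]
wrist_force: [0.7, 1.2, -0.1]
opening: 0.063
grasp_force: 44.9
```

apply_moves:
  motion:
    - {"xyz":[0,45,0],"twist":0,"jaw":-1}
    - {"xyz":[0,85,0],"twist":0,"jaw":-1}
    - {"xyz":[0,85,0],"twist":0,"jaw":-1}
    - {"xyz":[0,85,0],"twist":0,"jaw":-1}

```text
time: 10.25
ee_pos: [0.6432, 0.1166, 0.2405]
tcp_rot: [-179.9, 0.0, 89.8]
wrist_force: [-0.2, -0.2, -0.7]
opening: 0.0634
grasp_force: 44.9
```

```bash
cat > sc.py <<'E'
from h import *
def held(x,y,name):
    im,d,K,R,t=cam('scene');d=d.copy();d[d<.1]=np.nan;P=pts(d,K,R,t)
    g=im.max(2);n=(np.hypot(P[...,0]-x/1000,P[...,1]-y/1000)<.065)&(P[...,2]>.09)
    dk=n&(g<70);wh=n&(g>100)
    for nm,m in(('dark',dk),('white',wh)):
        q=P[m]; print(nm,len(q),np.percentile(q[:,2],[0,2,5,50,95,98,100]).round(3) if len(q) else '')
    q=P[dk];lo=q[q[:,2]<np.percentile(q[:,2],5)];print('finger low',lo.mean(0).round(3))
    r,c=np.where(n);save(name,cv2.resize(im[max(r.min()-5,0):r.max()+40,c.min()-20:c.max()+20],None,fx=5,fy=5)[:600,:800])
E
python3 - <<'E'
from sc import *
go(645,118.5,230,90)
held(645,118.5,'s3.png')
E
```

```text
pos [643.2 116.6 240.5] rot [-1.7991e+02  1.0000e-02  8.9770e+01] op 63.4 t 10.25 -> xyz [np.float64(1.9), np.float64(1.8), np.float64(10.5)] twist -0.004
dark 4049 [0.189 0.217 0.255 0.521 0.687 0.696 0.705]
white 1366 [0.196 0.213 0.427 0.695 0.706 0.707 0.708]
finger low [0.654 0.108 0.225]
```

View pics/s3.png

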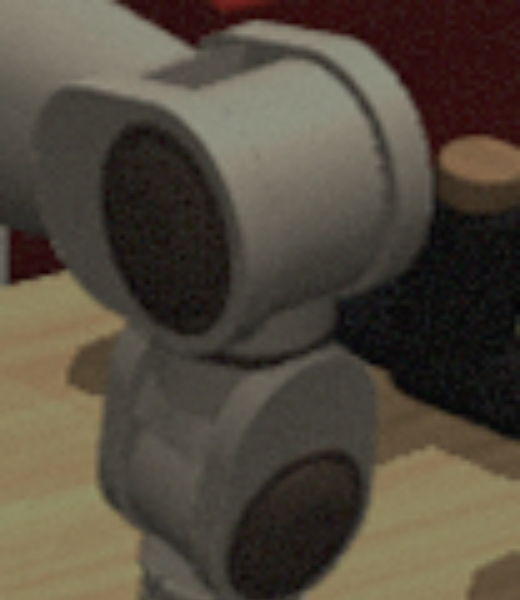

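apply_moves:
  motion:
    - {"xyz":[2,2,60],"twist":0,"jaw":-1}
    - {"xyz":[2,2,110],"twist":0,"jaw":-1}
    - {"xyz":[2,2,140],"twist":0,"jaw":-1}
    - {"xyz":[2,2,155],"twist":0,"jaw":-1}
    - {"xyz":[2,2,161],"twist":0,"jaw":-1}

```text
time: 10.92
ee_pos: [0.6454, 0.1187, 0.0809]
tcp_rot: [180.0, -0.0, 89.8]
wrist_force: [-0.8, 0.5, -0.5]
opening: 0.0634
grasp_force: 44.9
```

apply_moves:
  motion:
    - {"xyz":[0,0,1],"twist":0,"jaw":-1}
    - {"xyz":[0,0,1],"twist":0,"jaw":-1}

```text
time: 11.18
ee_pos: [0.6459, 0.1187, 0.0805]
tcp_rot: [179.9, -0.0, 89.8]
wrist_force: [-1.4, 0.3, -0.8]
opening: 0.0633
grasp_force: 44.9
```

```bash
python3 - <<'E'
from h import *
go(645,118.5,230,90);print(sensors.get_obs()['wrist_force'])
im,d,K,R,t=cam('scene');d=d.copy();d[d<.1]=np.nan;P=pts(d,K,R,t);np.savez('pics/s4.npz',im=im,P=P)
save('s4.png',cv2.resize(im[120:270,250:430],None,fx=4.4,fy=4))
E
```

```text
pos [645.9 118.7  80.5] rot [ 1.7993e+02 -2.0000e-02  8.9770e+01] op 63.3 t 11.175 -> xyz [np.float64(-0.2), np.float64(-0.9), np.float64(-149.5)] twist -0.004
[-1.43968261  0.30299982 -0.77633498]
```

View pics/s4.png

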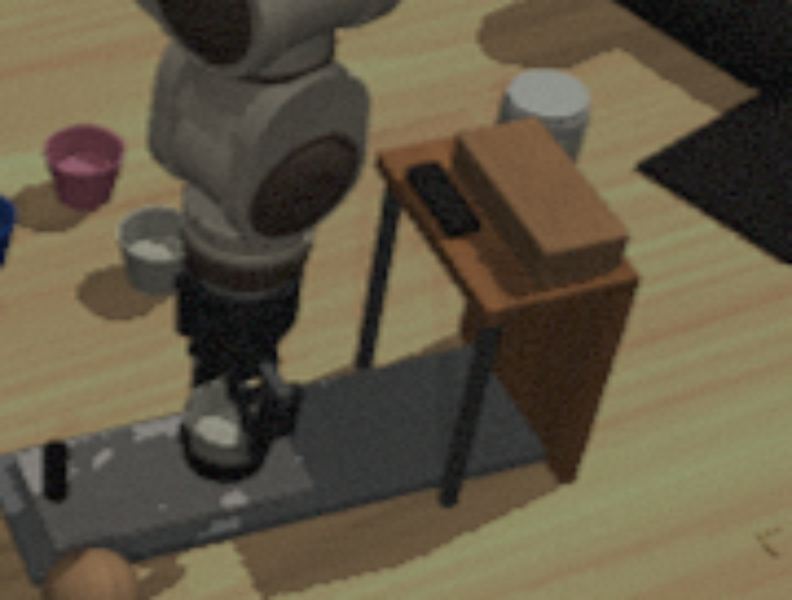

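apply_moves:
  motion:
    - {"xyz":[0,0,2],"twist":0,"jaw":-1}
    - {"xyz":[0,0,3],"twist":0,"jaw":-1}
    - {"xyz":[0,0,3],"twist":0,"jaw":-1}

```text
time: 11.6
ee_pos: [0.6458, 0.1189, 0.0787]
tcp_rot: [179.9, -0.0, 89.8]
wrist_force: [-7.1, -0.2, 11.7]
opening: 0.0631
grasp_force: 45.9
```

```bash
python3 - <<'E'
from h import *
z=np.load('pics/s4.npz');P=z['P'];g=z['im'].max(2)
m=(P[...,0]>.676)&(P[...,0]<.73)&(abs(P[...,1]-.1187)<.03)&(P[...,2]>.03)
q=P[m];print(len(q),np.percentile(q[:,2],[0,1,3,5,10,50]).round(4));print(q[q[:,2].argsort()][:25:3].round(3))
E
```

```text
2002 [0.0301 0.081  0.1198 0.1328 0.1709 0.3814]
[[0.69  0.114 0.03 ]
 [0.685 0.113 0.03 ]
 [0.684 0.1   0.031]
 [0.679 0.144 0.032]
 [0.681 0.105 0.035]
 [0.681 0.109 0.076]
 [0.68  0.106 0.081]
 [0.688 0.115 0.081]
 [0.684 0.11  0.083]]
```

apply_moves:
  motion:
    - {"xyz":[0,0,-2],"twist":0,"jaw":1}
    - {"xyz":[0,0,-2],"twist":0,"jaw":1}
    - {"xyz":[0,0,-2],"twist":0,"jaw":1}
    - {"xyz":[0,0,-40],"twist":0,"jaw":1}
    - {"xyz":[0,0,-100],"twist":0,"jaw":1}

```text
time: 12.22
ee_pos: [0.6446, 0.1184, 0.1749]
tcp_rot: [-179.7, 0.0, 89.8]
wrist_force: [1.1, 0.5, -0.1]
opening: 0.0851
grasp_force: 0.0
```

apply_moves:
  motion:
    - {"xyz":[0,0,-60],"twist":0,"jaw":1}
    - {"xyz":[10,-62,-60],"twist":0,"jaw":1}
    - {"xyz":[25,-120,-60],"twist":0,"jaw":1}
    - {"xyz":[40,-170,-60],"twist":0,"jaw":1}
    - {"xyz":[52,-213,-60],"twist":0,"jaw":1}

```text
time: 12.85
ee_pos: [0.4311, 0.1717, 0.2363]
tcp_rot: [180.0, -0.0, 89.8]
wrist_force: [-0.6, 0.5, 0.1]
opening: 0.0855
grasp_force: 0.0
```

apply_moves:
  motion:
    - {"xyz":[0,0,60],"twist":0,"jaw":1}
    - {"xyz":[0,0,95],"twist":0,"jaw":1}
    - {"xyz":[0,0,95],"twist":0,"jaw":1}

```text
time: 13.22
ee_pos: [0.4315, 0.171, 0.1392]
tcp_rot: [-179.8, 0.1, 89.8]
wrist_force: [0.1, 0.3, 1.6]
opening: 0.0856
grasp_force: 0.0
```

```bash
python3 - <<'E'
from look import *
im,P,K,R,t=white('t3.png')
print('placed',circ(P,271,180,.07,.09))
go(431.3,171,46,90)
E
```

```text
[318. 134.] (array([789.8, -40.7]), 43.4, 40, np.float64(0.0531)) sat 137.0
[312. 158.] (array([727.4, -22.6]), 30.3, 145, np.float64(0.0544)) sat 132.0
[348. 176.] (array([ 652.1, -171.5]), 51.2, 50, np.float64(0.0452)) sat 11.0
[272. 183.] (array([643.1, 118.8]), 30.3, 209, np.float64(0.0495)) sat 29.0
[312. 235.] (array([459.8, -12.9]), 32.1, 75, np.float64(0.052)) sat 50.0
[350. 244.] (array([ 428.4, -133.5]), 31.2, 66, np.float64(0.0527)) sat 40.0
[400. 246.] (array([ 416.9, -296.9]), 31.8, 72, np.float64(0.053)) sat 31.0
[161. 251.] (array([423.1, 523. ]), 35.2, 39, np.float64(0.0529)) sat 34.0
[ 93. 267.] (array([366.2, 768. ]), 69.4, 170, np.float64(0.053)) sat 64.0
[294. 268.] (array([354.7,  50.5]), 32.0, 81, np.float64(0.0531)) sat 154.0
[534. 284.] (array([ 272.4, -750.1]), 33.0, 128, np.float64(0.0534)) sat 196.0
placed (array([647.6, 118.9]), 32.1, 73, np.float64(0.0782))
pos [432.5 171.3 141.3] rot [-1.7993e+02  3.0000e-02  8.9770e+01] op 85.3 t 13.275 -> xyz [np.float64(-0.3), np.float64(-1.2), np.float64(95.3)] twist -0.004
```

apply_moves:
  motion:
    - {"xyz":[0,-1,50],"twist":0,"jaw":1}
    - {"xyz":[0,-1,80],"twist":0,"jaw":1}
    - {"xyz":[0,-1,94],"twist":0,"jaw":1}
    - {"xyz":[0,-1,94],"twist":0,"jaw":-1}
    - {"xyz":[0,-1,94],"twist":0,"jaw":-1}
  grip_force: 40

```text
time: 13.9
ee_pos: [0.433, 0.1719, 0.0496]
tcp_rot: [179.9, -0.1, 89.8]
wrist_force: [-0.2, 0.6, 1.4]
opening: 0.0629
grasp_force: 43.9
```

apply_moves:
  motion:
    - {"xyz":[0,0,0],"twist":0,"jaw":-1}
    - {"xyz":[0,0,0],"twist":0,"jaw":-1}
    - {"xyz":[0,0,-20],"twist":0,"jaw":-1}
    - {"xyz":[0,0,-80],"twist":0,"jaw":-1}
    - {"xyz":[0,0,-140],"twist":0,"jaw":-1}

```text
time: 14.52
ee_pos: [0.4317, 0.1714, 0.1898]
tcp_rot: [180.0, -0.0, 89.8]
wrist_force: [0.6, 0.8, -0.4]
opening: 0.0633
grasp_force: 44.6
```

apply_moves:
  motion:
    - {"xyz":[0,0,-55],"twist":0,"jaw":-1}
    - {"xyz":[-15,55,-55],"twist":0,"jaw":-1}
    - {"xyz":[-30,110,-55],"twist":0,"jaw":-1}
    - {"xyz":[-45,165,-55],"twist":0,"jaw":-1}
    - {"xyz":[-52,214,-55],"twist":0,"jaw":-1}

```text
time: 15.15
ee_pos: [0.6476, 0.1176, 0.2431]
tcp_rot: [179.9, -0.0, 89.7]
wrist_force: [-0.4, 0.7, 0.8]
opening: 0.0633
grasp_force: 44.6
```

apply_moves:
  motion:
    - {"xyz":[0,0,0],"twist":0,"jaw":-1}
    - {"xyz":[0,0,0],"twist":0,"jaw":-1}

```text
time: 15.4
ee_pos: [0.6455, 0.1186, 0.2426]
tcp_rot: [-180.0, -0.0, 89.8]
wrist_force: [-0.1, -0.4, -1.3]
opening: 0.0629
grasp_force: 44.7
```

```bash
python3 - <<'E'
from h import *
go(645.9,118.7,25+24+46,90)
E
```

```text
pos [645.5 118.6 242.6] rot [-179.99   -0.     89.76] op 62.9 t 15.4 -> xyz [np.float64(0.1), np.float64(0.4), np.float64(147.6)] twist -0.004
```

apply_moves:
  motion:
    - {"xyz":[0,0,60],"twist":0,"jaw":-1}
    - {"xyz":[0,0,110],"twist":0,"jaw":-1}
    - {"xyz":[0,0,130],"twist":0,"jaw":-1}
    - {"xyz":[0,0,139],"twist":0,"jaw":-1}
    - {"xyz":[0,0,143],"twist":0,"jaw":-1}

```text
time: 16.02
ee_pos: [0.6456, 0.1189, 0.1009]
tcp_rot: [179.9, -0.0, 89.8]
wrist_force: [-0.4, -0.6, -0.6]
opening: 0.0634
grasp_force: 44.7
```

apply_moves:
  motion:
    - {"xyz":[0,0,1],"twist":0,"jaw":-1}
    - {"xyz":[0,0,2],"twist":0,"jaw":-1}

```text
time: 16.27
ee_pos: [0.6461, 0.1188, 0.0985]
tcp_rot: [179.9, -0.0, 89.8]
wrist_force: [-2.1, 1.5, 8.4]
opening: 0.0633
grasp_force: 45.4
```

apply_moves:
  motion:
    - {"xyz":[0,0,-1],"twist":0,"jaw":1}
    - {"xyz":[0,0,-1],"twist":0,"jaw":1}
    - {"xyz":[0,0,-1],"twist":0,"jaw":1}
    - {"xyz":[0,0,-40],"twist":0,"jaw":1}
    - {"xyz":[0,0,-100],"twist":0,"jaw":1}

```text
time: 16.9
ee_pos: [0.6447, 0.1184, 0.1963]
tcp_rot: [-179.8, 0.0, 89.8]
wrist_force: [1.7, 0.4, 0.9]
opening: 0.0853
grasp_force: 0.0
```

apply_moves:
  motion:
    - {"xyz":[0,0,-45],"twist":0,"jaw":1}
    - {"xyz":[-33,-47,-45],"twist":0,"jaw":1}
    - {"xyz":[-66,-94,-45],"twist":0,"jaw":1}
    - {"xyz":[-99,-140,-45],"twist":0,"jaw":1}
    - {"xyz":[-132,-187,-45],"twist":0,"jaw":1}

```text
time: 17.52
ee_pos: [0.4565, -0.0135, 0.2422]
tcp_rot: [180.0, 0.0, 89.8]
wrist_force: [-0.0, -0.9, 1.5]
opening: 0.0855
grasp_force: 0.0
```

apply_moves:
  motion:
    - {"xyz":[0,0,60],"twist":0,"jaw":1}
    - {"xyz":[0,0,100],"twist":0,"jaw":1}
    - {"xyz":[0,0,100],"twist":0,"jaw":1}

```text
time: 17.9
ee_pos: [0.4564, -0.0127, 0.1401]
tcp_rot: [-179.7, -0.0, 89.8]
wrist_force: [0.2, 0.7, 0.7]
opening: 0.0851
grasp_force: 0.0
```

```bash
python3 - <<'E'
from look import *
im,P,K,R,t=white('t4.png')
print('placed',circ(P,271,180,.09,.12))
go(458.7,-13,46,90)
E
```

```text
[387. 153.] (array([ 753. , -289.9]), 29.1, 27, np.float64(0.0532)) sat 30.0
[313. 158.] (array([727.5, -23.5]), 30.7, 135, np.float64(0.0529)) sat 132.0
[347. 183.] (array([ 637.6, -175.5]), 61.1, 74, np.float64(0.0454)) sat 12.0
[275. 189.] (array([643.7, 118.5]), 30.9, 24, np.float64(0.0526)) sat 24.0
[353. 192.] (array([ 621. , -169.2]), 53.1, 68, np.float64(0.0456)) sat 14.0
[356. 245.] (array([ 428.4, -135.5]), 29.6, 28, np.float64(0.0514)) sat 28.0
[400. 246.] (array([ 417.1, -297. ]), 31.6, 78, np.float64(0.0517)) sat 43.0
[161. 252.] (array([423. , 523.4]), 35.3, 43, np.float64(0.0534)) sat 31.0
[ 93. 268.] (array([368.2, 760.9]), 64.6, 167, np.float64(0.0532)) sat 58.0
[292. 267.] (array([354.7,  51. ]), 31.8, 60, np.float64(0.053)) sat 151.0
[260. 281.] (array([314.7, 162.5]), 31.8, 75, np.float64(0.0515)) sat 110.0
[534. 284.] (array([ 272.4, -749.1]), 32.7, 132, np.float64(0.0545)) sat 194.0
placed (array([647.5, 118. ]), 32.0, 93, np.float64(0.1006))
pos [457.6 -12.7 142.4] rot [-179.93   -0.     89.77] op 85.4 t 17.95 -> xyz [np.float64(-0.3), np.float64(1.1), np.float64(96.4)] twist -0.004
```

apply_moves:
  motion:
    - {"xyz":[0,1,50],"twist":0,"jaw":1}
    - {"xyz":[0,1,80],"twist":0,"jaw":1}
    - {"xyz":[0,1,94],"twist":0,"jaw":1}
    - {"xyz":[0,1,94],"twist":0,"jaw":-1}
    - {"xyz":[0,1,94],"twist":0,"jaw":-1}
  grip_force: 40

```text
time: 18.58
ee_pos: [0.4603, -0.0127, 0.0506]
tcp_rot: [179.8, 0.0, 89.8]
wrist_force: [0.1, 0.1, 0.4]
opening: 0.0624
grasp_force: 43.8
```

apply_moves:
  motion:
    - {"xyz":[0,0,0],"twist":0,"jaw":-1}
    - {"xyz":[0,0,0],"twist":0,"jaw":-1}
    - {"xyz":[0,0,-20],"twist":0,"jaw":-1}
    - {"xyz":[0,0,-80],"twist":0,"jaw":-1}
    - {"xyz":[0,0,-140],"twist":0,"jaw":-1}

```text
time: 19.2
ee_pos: [0.4589, -0.0126, 0.1908]
tcp_rot: [180.0, -0.0, 89.8]
wrist_force: [1.4, 0.1, -0.9]
opening: 0.0624
grasp_force: 44.6
```

apply_moves:
  motion:
    - {"xyz":[0,0,-55],"twist":0,"jaw":-1}
    - {"xyz":[33,47,-55],"twist":0,"jaw":-1}
    - {"xyz":[66,94,-55],"twist":0,"jaw":-1}
    - {"xyz":[99,141,-55],"twist":0,"jaw":-1}
    - {"xyz":[131,188,-55],"twist":0,"jaw":-1}

```text
time: 19.82
ee_pos: [0.6492, 0.1189, 0.2443]
tcp_rot: [179.9, -0.0, 89.8]
wrist_force: [0.8, -0.6, -0.7]
opening: 0.0624
grasp_force: 44.6
```

apply_moves:
  motion:
    - {"xyz":[0,0,0],"twist":0,"jaw":-1}
    - {"xyz":[0,0,0],"twist":0,"jaw":-1}

```text
time: 20.08
ee_pos: [0.6476, 0.1176, 0.2435]
tcp_rot: [-180.0, 0.0, 89.8]
wrist_force: [-1.0, -0.2, -0.1]
opening: 0.0621
grasp_force: 44.6
```

```bash
python3 - <<'E'
from h import *
go(645.9,118.7,25+48+48,90)
E
```

```text
pos [647.6 117.6 243.5] rot [-1.7998e+02  1.0000e-02  8.9790e+01] op 62.1 t 20.075 -> xyz [np.float64(1.1), np.float64(-1.7), np.float64(122.5)] twist -0.004
```

apply_moves:
  motion:
    - {"xyz":[1,-1,50],"twist":0,"jaw":-1}
    - {"xyz":[1,-1,90],"twist":0,"jaw":-1}
    - {"xyz":[1,-1,107],"twist":0,"jaw":-1}
    - {"xyz":[1,-1,115],"twist":0,"jaw":-1}
    - {"xyz":[1,-1,119],"twist":0,"jaw":-1}

```text
time: 20.7
ee_pos: [0.6471, 0.1185, 0.126]
tcp_rot: [179.9, -0.0, 89.8]
wrist_force: [-0.7, -0.0, 0.3]
opening: 0.0623
grasp_force: 44.7
```

apply_moves:
  motion:
    - {"xyz":[0,0,1],"twist":0,"jaw":-1}
    - {"xyz":[0,0,2],"twist":0,"jaw":-1}

```text
time: 20.95
ee_pos: [0.6471, 0.1187, 0.1235]
tcp_rot: [179.9, -0.0, 89.8]
wrist_force: [-1.5, 0.2, 9.2]
opening: 0.0625
grasp_force: 45.3
```

apply_moves:
  motion:
    - {"xyz":[0,0,-1],"twist":0,"jaw":1}
    - {"xyz":[0,0,-1],"twist":0,"jaw":1}
    - {"xyz":[0,0,-1],"twist":0,"jaw":1}
    - {"xyz":[0,0,-40],"twist":0,"jaw":1}
    - {"xyz":[0,0,-100],"twist":0,"jaw":1}

```text
time: 21.58
ee_pos: [0.6458, 0.1184, 0.2213]
tcp_rot: [-179.8, 0.0, 89.8]
wrist_force: [2.0, 0.0, 0.6]
opening: 0.0853
grasp_force: 0.0
```

apply_moves:
  motion:
    - {"xyz":[0,0,-20],"twist":0,"jaw":1}
    - {"xyz":[-40,-35,-20],"twist":0,"jaw":1}
    - {"xyz":[-80,-70,-20],"twist":0,"jaw":1}
    - {"xyz":[-126,-110,-20],"twist":0,"jaw":1}
    - {"xyz":[-170,-148,-20],"twist":0,"jaw":1}

```text
time: 22.2
ee_pos: [0.4965, -0.0519, 0.2423]
tcp_rot: [180.0, 0.0, 89.8]
wrist_force: [1.1, -0.2, 0.2]
opening: 0.0857
grasp_force: 0.0
```

apply_moves:
  motion:
    - {"xyz":[-41,-36,0],"twist":0,"jaw":1}
    - {"xyz":[-82,-71,20],"twist":0,"jaw":1}
    - {"xyz":[-82,-71,70],"twist":0,"jaw":1}
    - {"xyz":[-82,-71,100],"twist":0,"jaw":1}
    - {"xyz":[-82,-71,100],"twist":0,"jaw":1}

```text
time: 22.82
ee_pos: [0.4254, -0.1323, 0.1406]
tcp_rot: [-179.8, -0.1, 89.8]
wrist_force: [0.1, 0.7, -0.3]
opening: 0.0855
grasp_force: 0.0
```

```bash
python3 - <<'E'
from look import *
im,P,K,R,t=white('t5.png')
print('placed',circ(P,271,180,.115,.145))
go(427.7,-133.5,46,90)
E
```

```text
[385. 151.] (array([ 725.3, -255. ]), 47.2, 28, np.float64(0.0495)) sat 31.0
[313. 158.] (array([727.7, -23.4]), 30.5, 136, np.float64(0.0538)) sat 133.0
[348. 174.] (array([ 653.3, -168.1]), 52.4, 49, np.float64(0.0457)) sat 13.0
[355. 191.] (array([ 626.6, -174. ]), 56.5, 64, np.float64(0.0451)) sat 13.0
[275. 189.] (array([645. , 118.7]), 31.7, 25, np.float64(0.0523)) sat 24.0
[161. 251.] (array([423.1, 524. ]), 35.8, 42, np.float64(0.0508)) sat 33.0
[ 93. 269.] (array([367.5, 751.4]), 60.8, 166, np.float64(0.0527)) sat 60.0
[295. 268.] (array([354.8,  50.3]), 32.0, 80, np.float64(0.0523)) sat 154.0
[261. 281.] (array([314.7, 162.1]), 31.8, 75, np.float64(0.052)) sat 110.0
[534. 284.] (array([ 272.3, -748.7]), 32.4, 143, np.float64(0.0535)) sat 197.0
placed (array([647.8, 118.1]), 31.9, 87, np.float64(0.1261))
pos [ 426.3 -132.5  142.4] rot [-1.7995e+02 -1.0000e-02  8.9770e+01] op 85.0 t 22.875 -> xyz [np.float64(-1.0), np.float64(1.4), np.float64(96.4)] twist -0.004
```

```bash
python3 - <<'E'
from h import *
z=np.load('pics/last.npz');d=z['d'].copy();d[d<.1]=np.nan;P=pts(d,z['K'],z['R'],z['t'])
print(P[236:256:4,385:420:5,2].round(2))
im,d,K,R,t=cam('scene');d=d.copy();d[d<.1]=np.nan;P=pts(d,K,R,t)
m=((P[...,2]>.044)&(P[...,2]<.06)&(P[...,0]>.25)&(P[...,0]<.6)).astype(np.uint8)
m=cv2.morphologyEx(m,cv2.MORPH_CLOSE,np.ones((3,3)));n,l,s,c=cv2.connectedComponentsWithStats(m)
for k in range(1,n):
    if s[k,4]>25: print(c[k].round(),circ(P,int(c[k][0]),int(c[k][1]),.044,.06,14))
save('s5.png',cv2.resize(im[150:290,80:300],None,fx=3.5,fy=3.5))
E
```

```text
[[ 0.6   0.6   0.6   0.6   0.59  0.6   0.6 ]
 [ 0.6   0.6   0.6   0.6   0.6   0.6   0.6 ]
 [ 0.6   0.6   0.6   0.6   0.61  0.61  0.58]
 [ 0.6   0.6   0.6   0.6   0.6   0.61  0.01]
 [ 0.59  0.6   0.6   0.6   0.6   0.6  -0.  ]]
[552.  68.] (array([ 277.2, 1551.3]), 66.5, 90, np.float64(0.0516))
[412. 125.] (array([368.8, 747.5]), 67.0, 157, np.float64(0.0521))
[268. 157.] (array([312.6, 162.6]), 34.0, 101, np.float64(0.0509))
[243. 173.] (array([352.6,  50.8]), 33.6, 107, np.float64(0.0517))
[199. 205.] (array([ 425.3, -132.4]), 33.4, 118, np.float64(0.0517))
[147. 218.] (array([ 414.2, -296.2]), 33.1, 127, np.float64(0.0518))
```

View pics/s5.png

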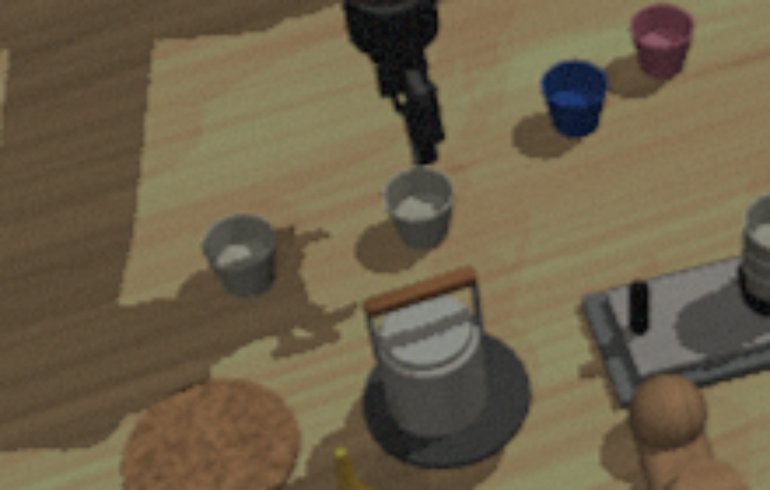

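Both remaining cups stand where they were measured: the one under the gripper at crop (420,205), the other at (240,255), merely hidden by the arm in the top view. Picking the fourth.

apply_moves:
  motion:
    - {"xyz":[-1,1,50],"twist":0,"jaw":1}
    - {"xyz":[-1,1,80],"twist":0,"jaw":1}
    - {"xyz":[-1,1,94],"twist":0,"jaw":1}
    - {"xyz":[-1,1,94],"twist":0,"jaw":-1}
    - {"xyz":[-1,1,94],"twist":0,"jaw":-1}
  grip_force: 40

```text
time: 23.55
ee_pos: [0.4287, -0.1338, 0.0504]
tcp_rot: [179.9, 0.0, 89.8]
wrist_force: [-0.1, -0.3, -0.6]
opening: 0.0631
grasp_force: 43.9
```

apply_moves:
  motion:
    - {"xyz":[0,0,0],"twist":0,"jaw":-1}
    - {"xyz":[0,0,0],"twist":0,"jaw":-1}
    - {"xyz":[0,0,-20],"twist":0,"jaw":-1}
    - {"xyz":[0,0,-80],"twist":0,"jaw":-1}
    - {"xyz":[0,0,-140],"twist":0,"jaw":-1}

```text
time: 24.18
ee_pos: [0.4274, -0.1335, 0.1907]
tcp_rot: [180.0, 0.0, 89.8]
wrist_force: [1.5, 0.2, -0.7]
opening: 0.0633
grasp_force: 44.7
```

apply_moves:
  motion:
    - {"xyz":[0,0,-55],"twist":0,"jaw":-1}
    - {"xyz":[40,35,-55],"twist":0,"jaw":-1}
    - {"xyz":[80,70,-55],"twist":0,"jaw":-1}
    - {"xyz":[126,110,-55],"twist":0,"jaw":-1}
    - {"xyz":[170,148,-55],"twist":0,"jaw":-1}

```text
time: 24.8
ee_pos: [0.5776, 0.0376, 0.2443]
tcp_rot: [179.9, -0.0, 89.8]
wrist_force: [1.4, -0.9, -0.5]
opening: 0.0633
grasp_force: 44.7
```

apply_moves:
  motion:
    - {"xyz":[41,36,0],"twist":0,"jaw":-1}
    - {"xyz":[82,71,0],"twist":0,"jaw":-1}
    - {"xyz":[82,71,0],"twist":0,"jaw":-1}
    - {"xyz":[82,71,0],"twist":0,"jaw":-1}

```text
time: 25.3
ee_pos: [0.6475, 0.1175, 0.2436]
tcp_rot: [-180.0, 0.0, 89.8]
wrist_force: [-0.5, -1.4, -1.8]
opening: 0.063
grasp_force: 44.7
```

```bash
python3 - <<'E'
from h import *
go(646.5,118.7,25+72+49.5,90)
E
```

```text
pos [647.5 117.5 243.6] rot [-1.800e+02  1.000e-02  8.979e+01] op 63.0 t 25.3 -> xyz [np.float64(1.2), np.float64(-1.0), np.float64(97.1)] twist -0.004
```

apply_moves:
  motion:
    - {"xyz":[1,-1,40],"twist":0,"jaw":-1}
    - {"xyz":[1,-1,70],"twist":0,"jaw":-1}
    - {"xyz":[1,-1,84],"twist":0,"jaw":-1}
    - {"xyz":[1,-1,91],"twist":0,"jaw":-1}
    - {"xyz":[1,-1,95],"twist":0,"jaw":-1}

```text
time: 25.92
ee_pos: [0.6469, 0.1183, 0.1495]
tcp_rot: [179.9, -0.0, 89.8]
wrist_force: [-0.2, 0.4, -0.3]
opening: 0.0632
grasp_force: 44.7
```

apply_moves:
  motion:
    - {"xyz":[0,0,1],"twist":0,"jaw":-1}
    - {"xyz":[0,0,2],"twist":0,"jaw":-1}

```text
time: 26.18
ee_pos: [0.6471, 0.1187, 0.1474]
tcp_rot: [179.9, -0.0, 89.8]
wrist_force: [-1.1, -0.5, 6.5]
opening: 0.0628
grasp_force: 45.2
```

apply_moves:
  motion:
    - {"xyz":[0,0,-1],"twist":0,"jaw":1}
    - {"xyz":[0,0,-1],"twist":0,"jaw":1}
    - {"xyz":[0,0,-1],"twist":0,"jaw":1}
    - {"xyz":[0,0,-40],"twist":0,"jaw":1}
    - {"xyz":[0,0,-95],"twist":0,"jaw":1}

```text
time: 26.8
ee_pos: [0.6459, 0.1184, 0.2408]
tcp_rot: [-179.8, 0.0, 89.8]
wrist_force: [1.4, -0.1, 0.7]
opening: 0.0853
grasp_force: 0.0
```

apply_moves:
  motion:
    - {"xyz":[-48,-27,0],"twist":0,"jaw":1}
    - {"xyz":[-98,-54,0],"twist":0,"jaw":1}
    - {"xyz":[-146,-81,0],"twist":0,"jaw":1}
    - {"xyz":[-194,-108,0],"twist":0,"jaw":1}
    - {"xyz":[-242,-135,0],"twist":0,"jaw":1}

```text
time: 27.42
ee_pos: [0.5096, -0.1242, 0.2414]
tcp_rot: [180.0, 0.0, 89.8]
wrist_force: [0.6, -0.6, -0.3]
opening: 0.0858
grasp_force: 0.0
```

apply_moves:
  motion:
    - {"xyz":[-48,-27,0],"twist":0,"jaw":1}
    - {"xyz":[-96,-53,0],"twist":0,"jaw":1}
    - {"xyz":[-144,-80,0],"twist":0,"jaw":1}
    - {"xyz":[-174,-96,20],"twist":0,"jaw":1}
    - {"xyz":[-174,-96,60],"twist":0,"jaw":1}

```text
time: 28.05
ee_pos: [0.4134, -0.2989, 0.1821]
tcp_rot: [179.8, 0.1, 89.6]
wrist_force: [-0.2, -0.5, -0.2]
opening: 0.0855
grasp_force: 0.0
```

apply_moves:
  motion:
    - {"xyz":[0,0,40],"twist":0,"jaw":1}
    - {"xyz":[0,0,40],"twist":0,"jaw":1}

```text
time: 28.3
ee_pos: [0.4125, -0.2956, 0.1388]
tcp_rot: [-179.8, -0.2, 89.8]
wrist_force: [-0.6, 0.1, 0.5]
opening: 0.0856
grasp_force: 0.0
```

```bash
python3 - <<'E'
from look import *
im,P,K,R,t=top('t6.png')
print('placed',circ(P,271,178,.14,.17))
im,d,K,R,t=cam('scene');d=d.copy();d[d<.1]=np.nan;P=pts(d,K,R,t)
print(circ(P,147,218,.044,.06,14))
go(415.8,-296.5,46,90)
E
```

```text
placed (array([648.9, 118.7]), 31.9, 87, np.float64(0.1494))
(array([ 414.3, -296.3]), 33.0, 133, np.float64(0.0522))
pos [ 414.2 -296.6  142.6] rot [1.7996e+02 3.0000e-02 8.9780e+01] op 85.4 t 28.4 -> xyz [np.float64(0.1), np.float64(1.6), np.float64(96.6)] twist -0.004
```

apply_moves:
  motion:
    - {"xyz":[0,2,50],"twist":0,"jaw":1}
    - {"xyz":[0,2,80],"twist":0,"jaw":1}
    - {"xyz":[0,2,94],"twist":0,"jaw":1}
    - {"xyz":[0,2,94],"twist":0,"jaw":-1}
    - {"xyz":[0,2,94],"twist":0,"jaw":-1}
  grip_force: 40

```text
time: 29.02
ee_pos: [0.417, -0.2972, 0.0496]
tcp_rot: [179.9, 0.1, 89.8]
wrist_force: [0.3, -0.4, -0.4]
opening: 0.0621
grasp_force: 43.7
```

apply_moves:
  motion:
    - {"xyz":[0,0,0],"twist":0,"jaw":-1}
    - {"xyz":[0,0,0],"twist":0,"jaw":-1}
    - {"xyz":[0,0,-20],"twist":0,"jaw":-1}
    - {"xyz":[0,0,-80],"twist":0,"jaw":-1}
    - {"xyz":[0,0,-140],"twist":0,"jaw":-1}

```text
time: 29.65
ee_pos: [0.4157, -0.2963, 0.1894]
tcp_rot: [180.0, 0.0, 89.8]
wrist_force: [1.7, -0.9, -0.1]
opening: 0.0627
grasp_force: 44.5
```

apply_moves:
  motion:
    - {"xyz":[0,0,-60],"twist":0,"jaw":-1}
    - {"xyz":[48,27,-60],"twist":0,"jaw":-1}
    - {"xyz":[96,54,-60],"twist":0,"jaw":-1}
    - {"xyz":[144,80,-60],"twist":0,"jaw":-1}
    - {"xyz":[192,107,-60],"twist":0,"jaw":-1}

```text
time: 30.28
ee_pos: [0.5244, -0.1033, 0.2482]
tcp_rot: [179.9, 0.0, 89.8]
wrist_force: [0.7, -1.6, -0.4]
opening: 0.0622
grasp_force: 44.5
```

apply_moves:
  motion:
    - {"xyz":[48,27,0],"twist":0,"jaw":-1}
    - {"xyz":[96,54,0],"twist":0,"jaw":-1}
    - {"xyz":[144,81,0],"twist":0,"jaw":-1}
    - {"xyz":[192,108,0],"twist":0,"jaw":-1}
    - {"xyz":[223,125,0],"twist":0,"jaw":-1}

```text
time: 30.9
ee_pos: [0.6504, 0.12, 0.2474]
tcp_rot: [180.0, -0.0, 89.9]
wrist_force: [0.4, -0.6, -0.6]
opening: 0.0621
grasp_force: 44.5
```

apply_moves:
  motion:
    - {"xyz":[0,0,0],"twist":0,"jaw":-1}
    - {"xyz":[0,0,0],"twist":0,"jaw":-1}

```text
time: 31.15
ee_pos: [0.6495, 0.1174, 0.2475]
tcp_rot: [180.0, 0.0, 89.8]
wrist_force: [-0.5, -0.6, -0.1]
opening: 0.0621
grasp_force: 44.5
```

```bash
python3 - <<'E'
from h import *
go(647,118.7,25+96+49.5,90)
E
```

```text
pos [649.5 117.4 247.5] rot [1.800e+02 1.000e-02 8.978e+01] op 62.1 t 31.15 -> xyz [np.float64(1.3), np.float64(-2.5), np.float64(77.0)] twist -0.004
```

apply_moves:
  motion:
    - {"xyz":[1,-2,30],"twist":0,"jaw":-1}
    - {"xyz":[1,-2,50],"twist":0,"jaw":-1}
    - {"xyz":[1,-2,63],"twist":0,"jaw":-1}
    - {"xyz":[1,-2,70],"twist":0,"jaw":-1}
    - {"xyz":[1,-2,74],"twist":0,"jaw":-1}

```text
time: 31.78
ee_pos: [0.6477, 0.1183, 0.1737]
tcp_rot: [180.0, -0.0, 89.7]
wrist_force: [-0.4, 0.3, -1.5]
opening: 0.0618
grasp_force: 44.5
```

apply_moves:
  motion:
    - {"xyz":[0,0,1],"twist":0,"jaw":-1}
    - {"xyz":[0,0,2],"twist":0,"jaw":-1}

```text
time: 32.02
ee_pos: [0.6478, 0.1187, 0.1718]
tcp_rot: [180.0, -0.0, 89.8]
wrist_force: [0.5, 1.6, -0.8]
opening: 0.062
grasp_force: 44.5
```

apply_moves:
  motion:
    - {"xyz":[0,0,1],"twist":0,"jaw":-1}
    - {"xyz":[0,0,2],"twist":0,"jaw":-1}
    - {"xyz":[0,0,2],"twist":0,"jaw":-1}

```text
time: 32.4
ee_pos: [0.648, 0.1187, 0.1703]
tcp_rot: [179.9, -0.0, 89.8]
wrist_force: [-0.3, -0.1, 5.0]
opening: 0.0621
grasp_force: 45.0
```

apply_moves:
  motion:
    - {"xyz":[0,0,-1],"twist":0,"jaw":1}
    - {"xyz":[0,0,-1],"twist":0,"jaw":1}
    - {"xyz":[0,0,-1],"twist":0,"jaw":1}
    - {"xyz":[0,0,-30],"twist":0,"jaw":1}
    - {"xyz":[0,0,-80],"twist":0,"jaw":1}

```text
time: 33.02
ee_pos: [0.6469, 0.1184, 0.2481]
tcp_rot: [-179.8, 0.0, 89.8]
wrist_force: [-0.3, -0.1, -0.1]
opening: 0.0853
grasp_force: 0.0
```

apply_moves:
  motion:
    - {"xyz":[-50,-3,-5],"twist":0,"jaw":1}
    - {"xyz":[-105,-6,-5],"twist":0,"jaw":1}
    - {"xyz":[-160,-9,-5],"twist":0,"jaw":1}
    - {"xyz":[-215,-11,-5],"twist":0,"jaw":1}
    - {"xyz":[-270,-13,-5],"twist":0,"jaw":1}

```text
time: 33.65
ee_pos: [0.6332, -0.1531, 0.2542]
tcp_rot: [180.0, -0.0, 89.8]
wrist_force: [1.2, -0.1, -0.8]
opening: 0.0852
grasp_force: 0.0
```

apply_moves:
  motion:
    - {"xyz":[-39,0,0],"twist":0.04,"jaw":1}
    - {"xyz":[-39,0,0],"twist":0.04,"jaw":1}
    - {"xyz":[-39,0,0],"twist":0.04,"jaw":1}

```text
time: 34.02
ee_pos: [0.6334, -0.19, 0.2541]
tcp_rot: [-180.0, -0.0, 87.5]
wrist_force: [-0.2, 0.1, 0.5]
opening: 0.0856
grasp_force: 0.0
```

```bash
python3 - <<'E'
from look import *
im,P,K,R,t=top('t7.png')
print('placed',circ(P,271,176,.165,.19))
im,d,K,R,t=cam('scene');d=d.copy();d[d<.1]=np.nan;P=pts(d,K,R,t)
q=P[(P[...,2]>.165)&(P[...,2]<.19)&(abs(P[...,0]-.64)<.06)&(abs(P[...,1]+.19)<.07)]
print('bar',len(q),cv2.minAreaRect((q[:,:2]*1000).astype(np.float32)),np.median(q,0))
save('s7.png',cv2.resize(im[120:290,160:400],None,fx=3.3,fy=3.3))
go(635,-190.5,178,87.2)
E
```

```text
placed (array([648.8, 118.7]), 32.0, 91, np.float64(0.1741))
bar 203 ((636.102294921875, -190.90049743652344), (88.32648468017578, 17.509220123291016), 88.2835922241211) [ 0.63903207 -0.19294786  0.18364977]
pos [ 633.5 -189.2  254.4] rot [ 1.800e+02 -1.000e-02  8.756e+01] op 85.5 t 34.125 -> xyz [np.float64(-1.2), np.float64(1.5), np.float64(76.4)] twist 0.006
```

View pics/s7.png

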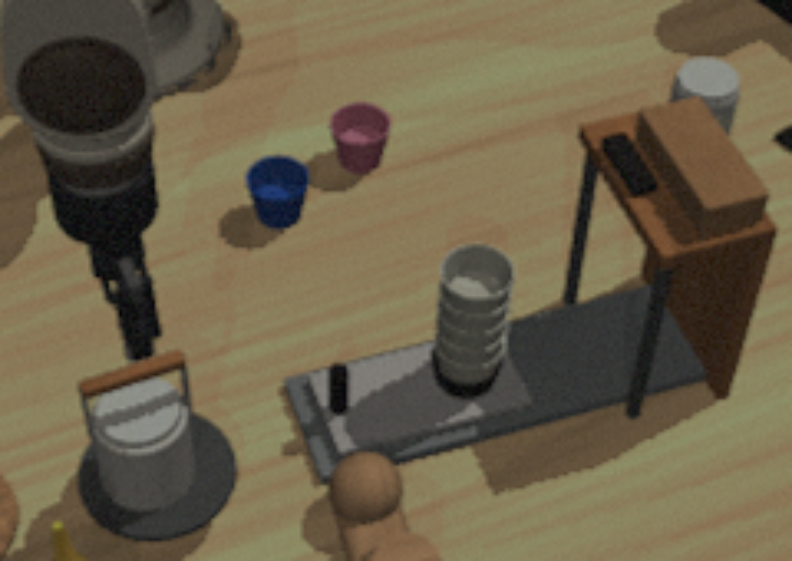

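The stack of five stands straight in the holder at crop (475,320); the can's handle is at (133,373) under the gripper. Next, grip the handle.

apply_moves:
  motion:
    - {"xyz":[-1,2,40],"twist":0,"jaw":1}
    - {"xyz":[-1,2,68],"twist":0,"jaw":1}
    - {"xyz":[-1,2,78],"twist":0,"jaw":1}
    - {"xyz":[-1,2,78],"twist":0,"jaw":-1}
    - {"xyz":[-1,2,78],"twist":0,"jaw":-1}
  grip_force: 80

```text
time: 34.75
ee_pos: [0.6359, -0.1913, 0.178]
tcp_rot: [179.9, 0.0, 87.5]
wrist_force: [-0.2, 0.3, 0.1]
opening: 0.0516
grasp_force: 0.0
```

apply_moves:
  motion:
    - {"xyz":[0,0,0],"twist":0,"jaw":-1}
    - {"xyz":[0,0,0],"twist":0,"jaw":-1}
    - {"xyz":[0,0,0],"twist":0,"jaw":-1}
    - {"xyz":[0,0,-10],"twist":0,"jaw":-1}
    - {"xyz":[0,0,-25],"twist":0,"jaw":-1}

```text
time: 35.38
ee_pos: [0.6349, -0.1914, 0.2011]
tcp_rot: [-179.9, -0.0, 87.5]
wrist_force: [0.7, 1.0, -4.5]
opening: 0.0122
grasp_force: 78.1
```

```bash
python3 - <<'E'
from h import *
go(583,-375,200)
E
```

```text
pos [ 634.9 -191.4  201.1] rot [-1.7989e+02 -3.0000e-02  8.7470e+01] op 12.2 t 35.375 -> xyz [np.float64(-185.7), np.float64(-43.8), np.float64(1.1)] twist 0
```

apply_moves:
  motion:
    - {"xyz":[-25,-6,0],"twist":0,"jaw":-1}
    - {"xyz":[-65,-15,0],"twist":0,"jaw":-1}
    - {"xyz":[-105,-25,0],"twist":0,"jaw":-1}
    - {"xyz":[-145,-34,0],"twist":0,"jaw":-1}
    - {"xyz":[-170,-40,0],"twist":0,"jaw":-1}

```text
time: 36.0
ee_pos: [0.5873, -0.3613, 0.2017]
tcp_rot: [180.0, 0.0, 87.4]
wrist_force: [0.1, -0.6, -2.9]
opening: 0.0124
grasp_force: 78.2
```

apply_moves:
  motion:
    - {"xyz":[-12,-3,0],"twist":0,"jaw":-1}
    - {"xyz":[-16,-4,0],"twist":0,"jaw":-1}
    - {"xyz":[-16,-4,0],"twist":0,"jaw":-1}
    - {"xyz":[-16,-4,0],"twist":0,"jaw":-1}

```text
time: 36.5
ee_pos: [0.5836, -0.3744, 0.2014]
tcp_rot: [180.0, -0.0, 87.5]
wrist_force: [-0.3, -0.5, -3.8]
opening: 0.0127
grasp_force: 78.1
```

```bash
python3 - <<'E'
from h import *
go(583,-375,144)
im,d,K,R,t=cam('scene');save('s8.png',cv2.resize(im[150:340,70:300],None,fx=3.3,fy=3.1))
d=d.copy();d[d<.1]=np.nan;P=pts(d,K,R,t)
q=P[(P[...,2]>.012)&(P[...,2]<.30)&(abs(P[...,0]-.583)<.06)&(abs(P[...,1]+.375)<.07)];print(np.percentile(q[:,2],[0,1,5]))
E
```

```text
pos [ 583.6 -374.4  201.4] rot [ 1.7999e+02 -1.0000e-02  8.7540e+01] op 12.7 t 36.5 -> xyz [np.float64(-0.7), np.float64(-0.6), np.float64(57.4)] twist 0
[0.01201145 0.01276384 0.0748768 ]
```

View pics/s8.png

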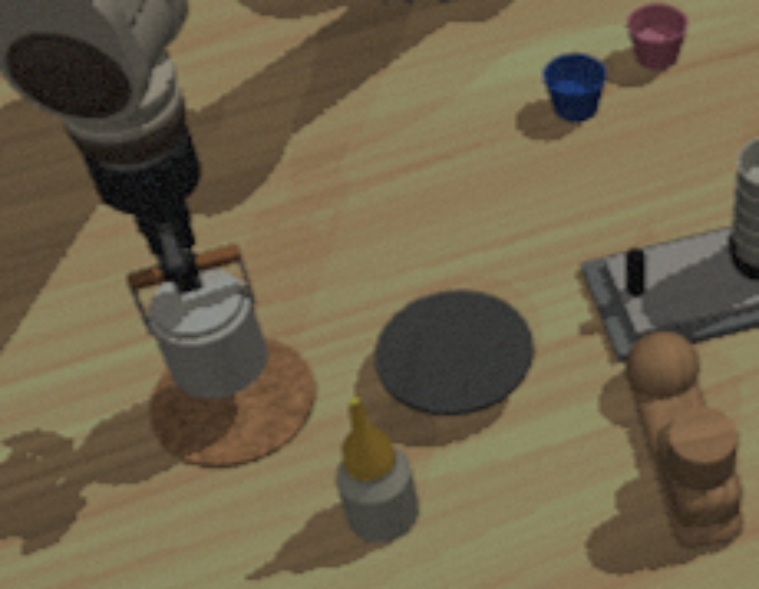

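The can hangs upright over the mat at crop (213,330). Lower it.

apply_moves:
  motion:
    - {"xyz":[-1,-1,20],"twist":0,"jaw":-1}
    - {"xyz":[-1,-1,38],"twist":0,"jaw":-1}
    - {"xyz":[-1,-1,48],"twist":0,"jaw":-1}
    - {"xyz":[-1,-1,54],"twist":0,"jaw":-1}
    - {"xyz":[-1,-1,56],"twist":0,"jaw":-1}

```text
time: 37.17
ee_pos: [0.5823, -0.3762, 0.1454]
tcp_rot: [180.0, 0.0, 87.5]
wrist_force: [-0.5, 0.2, -4.8]
opening: 0.0127
grasp_force: 78.1
```

apply_moves:
  motion:
    - {"xyz":[0,0,1],"twist":0,"jaw":-1}
    - {"xyz":[0,0,2],"twist":0,"jaw":-1}
    - {"xyz":[0,0,2],"twist":0,"jaw":-1}

```text
time: 37.55
ee_pos: [0.5822, -0.3764, 0.1435]
tcp_rot: [180.0, 0.0, 87.5]
wrist_force: [-0.4, -1.0, -4.8]
opening: 0.0126
grasp_force: 78.1
```

apply_moves:
  motion:
    - {"xyz":[0,0,1],"twist":0,"jaw":-1}
    - {"xyz":[0,0,2],"twist":0,"jaw":-1}
    - {"xyz":[0,0,2],"twist":0,"jaw":-1}

```text
time: 37.92
ee_pos: [0.5824, -0.3765, 0.1433]
tcp_rot: [179.9, 0.1, 87.5]
wrist_force: [-2.9, 0.7, 7.4]
opening: 0.0126
grasp_force: 79.5
```

apply_moves:
  motion:
    - {"xyz":[0,0,-1],"twist":0,"jaw":1}
    - {"xyz":[0,0,-1],"twist":0,"jaw":1}
    - {"xyz":[0,0,-1],"twist":0,"jaw":1}
    - {"xyz":[0,0,-1],"twist":0,"jaw":1}
    - {"xyz":[0,0,-30],"twist":0,"jaw":1}

```text
time: 38.55
ee_pos: [0.5813, -0.3757, 0.1689]
tcp_rot: [-179.8, -0.1, 87.5]
wrist_force: [0.4, 0.1, 1.1]
opening: 0.0854
grasp_force: 0.0
```

apply_moves:
  motion:
    - {"xyz":[0,0,-50],"twist":0,"jaw":1}
    - {"xyz":[0,0,-85],"twist":0,"jaw":1}
    - {"xyz":[50,4,-85],"twist":0,"jaw":1}
    - {"xyz":[105,9,-85],"twist":0,"jaw":1}
    - {"xyz":[160,14,-85],"twist":0,"jaw":1}

```text
time: 39.17
ee_pos: [0.6032, -0.2157, 0.2562]
tcp_rot: [180.0, -0.0, 87.4]
wrist_force: [0.8, -0.3, -0.0]
opening: 0.0852
grasp_force: 0.0
```

apply_moves:
  motion:
    - {"xyz":[55,5,0],"twist":0,"jaw":1}
    - {"xyz":[110,10,0],"twist":0,"jaw":1}
    - {"xyz":[165,15,0],"twist":-0.15,"jaw":1}
    - {"xyz":[212,19,0],"twist":-0.3,"jaw":1}
    - {"xyz":[212,19,0],"twist":-0.45,"jaw":1}

```text
time: 39.8
ee_pos: [0.6317, -0.0027, 0.2561]
tcp_rot: [180.0, -0.0, 113.8]
wrist_force: [-0.0, -1.4, 0.6]
opening: 0.0853
grasp_force: 0.0
```

apply_moves:
  motion:
    - {"xyz":[0,0,0],"twist":-0.18,"jaw":1}
    - {"xyz":[0,0,0],"twist":-0.36,"jaw":1}
    - {"xyz":[0,0,0],"twist":-0.54,"jaw":1}
    - {"xyz":[0,0,0],"twist":-0.72,"jaw":1}
    - {"xyz":[0,0,0],"twist":-0.9,"jaw":1}

```text
time: 40.42
ee_pos: [0.6315, -0.0061, 0.2562]
tcp_rot: [180.0, -0.0, 165.2]
wrist_force: [0.1, 1.2, -0.1]
opening: 0.0853
grasp_force: 0.0
```

apply_moves:
  motion:
    - {"xyz":[0,0,0],"twist":-0.152,"jaw":1}
    - {"xyz":[0,0,0],"twist":-0.152,"jaw":1}

```text
time: 40.67
ee_pos: [0.6315, -0.0061, 0.2563]
tcp_rot: [-180.0, 0.0, 173.5]
wrist_force: [0.1, 0.9, 0.5]
opening: 0.0852
grasp_force: 0.0
```

```bash
python3 - <<'E'
from look import *
go(630.8,-7,66,173.56)
im,P,K,R,t=top('t9.png')
q=P[160:240,380:450].reshape(-1,3)
for lo,hi,n in((.092,.108,'lid'),(.14,.16,'bar')):
    s=q[(q[:,2]>lo)&(q[:,2]<hi)];print(n,len(s),cv2.minEnclosingCircle((s[:,:2]*1000).astype(np.float32)),np.median(s[:,2]))
print('stack',circ(P,271,176,.165,.19))
E
```

```text
pos [631.5  -6.1 256.3] rot [-180.      0.    173.48] op 85.2 t 40.675 -> xyz [np.float64(0.6), np.float64(-1.0), np.float64(190.3)] twist -0.001
lid 342 ((584.2416381835938, -374.68365478515625), 42.78570556640625) 0.09988952624081093
bar 113 ((580.36572265625, -376.11614990234375), 43.826358795166016) 0.1507294415037534
stack (array([648.8, 118.7]), 32.0, 89, np.float64(0.1743))
```

apply_moves:
  motion:
    - {"xyz":[0,-1,60],"twist":0,"jaw":1}
    - {"xyz":[0,-1,120],"twist":0,"jaw":1}
    - {"xyz":[0,-1,165],"twist":0,"jaw":1}
    - {"xyz":[0,-1,189],"twist":0,"jaw":1}
    - {"xyz":[0,-1,189],"twist":0,"jaw":1}

```text
time: 41.35
ee_pos: [0.6301, -0.0071, 0.0652]
tcp_rot: [-180.0, -0.2, 173.4]
wrist_force: [-0.4, -0.1, 1.5]
opening: 0.0855
grasp_force: 0.0
```

apply_moves:
  motion:
    - {"xyz":[0,0,0],"twist":0,"jaw":-1}
    - {"xyz":[0,0,0],"twist":0,"jaw":-1}
    - {"xyz":[0,0,0],"twist":0,"jaw":-1}
    - {"xyz":[0,0,0],"twist":0,"jaw":-1}
    - {"xyz":[0,0,0],"twist":0,"jaw":-1}
  grip_force: 40

```text
time: 41.98
ee_pos: [0.632, -0.005, 0.0684]
tcp_rot: [179.8, 0.1, 173.6]
wrist_force: [0.5, 10.4, 3.8]
opening: 0.0173
grasp_force: 39.5
```

apply_moves:
  motion:
    - {"xyz":[0,4,0],"twist":0,"jaw":-1}
    - {"xyz":[0,12,0],"twist":0,"jaw":-1}
    - {"xyz":[0,22,0],"twist":0,"jaw":-1}
    - {"xyz":[0,32,0],"twist":0,"jaw":-1}
    - {"xyz":[0,42,0],"twist":0,"jaw":-1}

```text
time: 42.6
ee_pos: [0.6363, 0.0344, 0.0683]
tcp_rot: [-179.9, 0.1, 173.5]
wrist_force: [-2.3, -2.2, 6.3]
opening: 0.0169
grasp_force: 39.9
```

apply_moves:
  motion:
    - {"xyz":[0,10,0],"twist":0,"jaw":-1}
    - {"xyz":[0,20,0],"twist":0,"jaw":-1}
    - {"xyz":[0,30,0],"twist":0,"jaw":-1}
    - {"xyz":[0,40,0],"twist":0,"jaw":-1}
    - {"xyz":[0,50,0],"twist":0,"jaw":-1}

```text
time: 43.22
ee_pos: [0.6417, 0.0842, 0.0684]
tcp_rot: [-180.0, 0.0, 173.5]
wrist_force: [-3.3, -2.3, 6.7]
opening: 0.0173
grasp_force: 39.9
```

apply_moves:
  motion:
    - {"xyz":[0,10,0],"twist":0,"jaw":-1}
    - {"xyz":[0,20,0],"twist":0,"jaw":-1}
    - {"xyz":[0,30,0],"twist":0,"jaw":-1}
    - {"xyz":[0,40,0],"twist":0,"jaw":-1}
    - {"xyz":[0,50,0],"twist":0,"jaw":-1}

```text
time: 43.85
ee_pos: [0.6471, 0.1339, 0.0683]
tcp_rot: [-180.0, 0.0, 173.5]
wrist_force: [-4.8, -2.2, 7.3]
opening: 0.0166
grasp_force: 40.0
```

apply_moves:
  motion:
    - {"xyz":[0,8,0],"twist":0,"jaw":-1}
    - {"xyz":[0,15,0],"twist":0,"jaw":-1}
    - {"xyz":[0,21,0],"twist":0,"jaw":-1}
    - {"xyz":[0,25,0],"twist":0,"jaw":-1}
    - {"xyz":[0,27,0],"twist":0,"jaw":-1}

```text
time: 44.48
ee_pos: [0.6501, 0.1608, 0.0684]
tcp_rot: [-180.0, -0.0, 173.5]
wrist_force: [-5.5, -1.8, 8.7]
opening: 0.0168
grasp_force: 40.0
```

apply_moves:
  motion:
    - {"xyz":[0,1,0],"twist":0,"jaw":-1}
    - {"xyz":[0,2,0],"twist":0,"jaw":-1}
    - {"xyz":[0,2,0],"twist":0,"jaw":-1}

```text
time: 44.85
ee_pos: [0.6503, 0.1627, 0.0683]
tcp_rot: [-180.0, -0.0, 173.5]
wrist_force: [-6.0, -0.6, 6.8]
opening: 0.0167
grasp_force: 40.0
```

apply_moves:
  motion:
    - {"xyz":[0,1,0],"twist":0,"jaw":-1}
    - {"xyz":[0,2,0],"twist":0,"jaw":-1}
    - {"xyz":[0,2,0],"twist":0,"jaw":-1}

```text
time: 45.22
ee_pos: [0.6504, 0.1642, 0.0683]
tcp_rot: [-179.9, -0.0, 173.5]
wrist_force: [-5.9, -3.8, 7.8]
opening: 0.0169
grasp_force: 40.1
```

apply_moves:
  motion:
    - {"xyz":[0,0,0],"twist":0,"jaw":1}
    - {"xyz":[0,0,0],"twist":0,"jaw":1}
    - {"xyz":[0,0,0],"twist":0,"jaw":1}
    - {"xyz":[0,0,0],"twist":0,"jaw":1}
    - {"xyz":[0,0,-40],"twist":0,"jaw":1}

```text
time: 45.85
ee_pos: [0.6491, 0.1644, 0.1041]
tcp_rot: [-179.9, -0.3, 173.5]
wrist_force: [-0.5, 0.3, -0.4]
opening: 0.0853
grasp_force: 0.0
```

apply_moves:
  motion:
    - {"xyz":[0,0,-60],"twist":0,"jaw":1}
    - {"xyz":[0,0,-120],"twist":0,"jaw":1}
    - {"xyz":[60,-20,-140],"twist":0,"jaw":1}
    - {"xyz":[120,-40,-140],"twist":0,"jaw":1}
    - {"xyz":[180,-60,-140],"twist":0,"jaw":1}

```text
time: 46.48
ee_pos: [0.4688, 0.1262, 0.2474]
tcp_rot: [180.0, 0.0, 173.5]
wrist_force: [-0.0, -0.2, 1.3]
opening: 0.0854
grasp_force: 0.0
```

apply_moves:
  motion:
    - {"xyz":[50,-30,0],"twist":0,"jaw":1}
    - {"xyz":[50,-60,0],"twist":0,"jaw":1}
    - {"xyz":[50,-60,0],"twist":0,"jaw":1}

```text
time: 46.85
ee_pos: [0.4133, 0.0715, 0.248]
tcp_rot: [180.0, 0.1, 173.4]
wrist_force: [0.6, 1.4, 0.4]
opening: 0.0856
grasp_force: 0.0
```

```bash
python3 - <<'E'
from look import *
im,P,K,R,t=top('t10.png');print('knob',circ(P,262,180,.075,.09,9))
print(sensors.get_obs()['time'])
im,d,K,R,t=cam('scene');save('s10.png',cv2.resize(im[110:330,80:410],None,fx=2.4,fy=2.4))
d=d.copy();d[d<.1]=np.nan;P=pts(d,K,R,t)
q=P[(P[...,2]>.065)&(P[...,2]<.09)&(abs(P[...,0]-.65)<.03)&(abs(P[...,1]-.16)<.03)];print('knob scene',q.mean(0),q.min(0),q.max(0))
q=P[(P[...,2]>.09)&(P[...,2]<.2)&(abs(P[...,0]-.66)<.04)&(abs(P[...,1]-.287)<.045)];print('stack',len(q),q.mean(0),q.min(0),q.max(0))
E
```

```text
knob (array([648.9, 163. ]), 7.6, 23, np.float64(0.0821))
46.9
knob scene [0.6507536  0.16057989 0.07855261] [0.63968507 0.15362343 0.06521687] [0.6578383  0.1700669  0.08773033]
stack 324 [0.67338107 0.26839441 0.13398738] [0.63586676 0.25314421 0.09031652] [0.69679727 0.31355954 0.17980374]
```

View pics/s10.png

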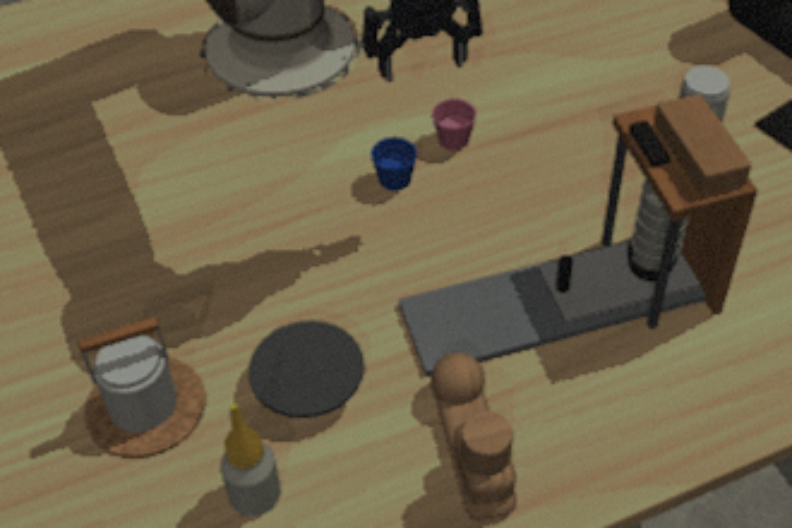

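The tray is home, with the stack under the shelf at crop (658,228) and the knob at y=163. The can is upright on the mat at (137,385), and the robot is clear of everything.

```bash
python3 -c "
from h import *
print(bot.job_done())"
```

```text
the job is handed in; nothing more can be done
None
```

I handed the job in at about 47 s with the tray fully home, all five cups nested upright in its holder, the glue can upright in the middle of the cork mat, and the bottle, last and tin not touched; no verdict came back.

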